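Fit the support rod in its stand and clamp it with the folding crank

TASK

Take the thick support rod from the white rod rack and fit it in the metal socket of the rod stand: lean it and enter it edge-first, then straighten it and slide it fully home. Then clamp it: unfold the stand's crank handle until it stands upright, turn the crank by it all the way to its stop, and let go with the handle left upright. Leave the thinner rods, the cuvettes and the vial where they are.

Things in the scene. Friction and masses are not known exactly. Their poses are not given: they have to be found in the camera images.
- stand: dark cast rod stand, a foot 120 (x) x 230 (y) x 20 mm (z), fixed to the bench. Origin: centre of its underside, on the bench; z up. On it sit an aluminium socket block (44 x 44 mm, from 20 to 60 mm above the bench) near y = +50 mm and the crank post at y = -50 mm
- bore_nominal (a point): nominal middle of the mouth of the socket's upright bore, 60 mm above the bench, axes as the stand's. The socket block is clamped by hand anywhere within 5 mm of this point, either way, along the stand's y axis (x is true), and its real place is not reported: feel for it or look. The round bore is 17 mm wide (1 mm more than the rod), square-edged, and 36 mm deep; its floor is 24 mm above the bench. It holds the rod firmly once more than about 10 mm deep
- rod_mid (a point): the thick support rod: plain steel, 16 mm diameter, 140 mm long, about 0.22 kg; this point is on its axis half-way up, z along the rod. It starts standing upright in one of the three holes of the white rack, its foot 15 mm above the bench and its top 155 mm. Fully home in the stand this point is 94 mm above the bench
- rod_foot (a point): middle of the thick rod's lower end face, z up along the rod
- rod_rack: white plastic rod rack, 70 (x) x 200 (y) x 45 mm (z), fixed; origin: centre of its underside. Three loose 20 mm holes, 30 mm deep, in a row along y, 60 mm apart, the middle one at the centre; each holds a rod
- thin_rod: thinner rod, 12 mm diameter, 140 mm long, in the rack; origin: centre of its foot. Stays there
- short_rod: thinner and shorter rod, 12 mm diameter, 100 mm long, in the rack; origin: centre of its foot. Stays there
- handle_hinge (a point): hinge pin of the folding handle, at the outer end of the crank arm, 50 mm from the crank axis and 86 mm above the bench; this point turns with the crank. Its x axis points from the hinge to the crank axis, its y axis is the hinge line. Two lugs beside the hinge, 24 mm over all, reach 92 mm above the bench; the crank arm beneath (12 mm wide) and hub (28 mm wide) have their tops 58 mm above the bench
- handle_grip (a point): centre of the ball knob ending the folding handle: grey plastic, 20 mm diameter, on a 9 mm steel bar, 45 mm from the hinge. Folded, the handle lies level over the arm, 86 mm above the bench, pointing from the hinge to the crank axis; unfolded it stands straight up from the hinge, the ball's centre 131 mm above the bench. A tight pinch hinders its swing; past half-way it can be pushed upright.
- crank_axis (a point): point on the crank's upright axis, 86 mm above the bench, 100 mm from the nominal bore along the stand's -y
- handle (a joint): unfolding of the handle: 0 folded flat, 1.57 (stop) upright; light friction (0.03 N m), stays where it is put
- crank (a joint): turn of the crank: at 0 the arm points along the stand's -x; it grows as the arm turns counter-clockwise seen from above, to 1.57 (stop), arm along the stand's -y. Starts between 0 and 0.3. Friction 0.08 N m, no spring. A small clamp bar under it moves with it (look only)
- cuvette_a: clear square cuvette, 12.5 x 12.5 x 45 mm, standing on the bench beyond the stand; origin: centre of its underside. Stays there
- cuvette_b: another clear cuvette of the same size, likewise
- vial: small vial with a white cap, 14 mm diameter, 48 mm high, standing beyond the stand; origin: centre of its underside. Stays there
- tube_rack: green tube rack, 95 (x) x 215 (y) x 40 mm (z), some tubes to 53 mm, fixed, beyond the rod rack; origin: centre of its underside

How it is judged:
By the outcome, as a careful person would: the job done as asked, in the order asked, and still so for the second after the job is handed in, with the robot touching nothing.
It also fails if it takes over 72 s, if anything falls off the work surface, if the arm or the gripper's body presses on something with over 40 N, if the wrist force passes 120 N, or if a joint passes its speed limit or range.

ROBOT

A 6-joint arm with a two-finger parallel gripper is mounted at the origin on the work surface. World frame = base frame: x ahead of the robot, y to its left, z up, the work surface at z = 0. Lengths are in m, angles in rad, forces in N, time in s.
With the tool pointing down it reaches from about 0.35 to 0.975 m from the base axis. Payload 4.9 kg.
Tool frame: the origin (TCP) lies on the front face of the gripper's body, between the roots of the fingers; the fingertips stand 73 mm ahead of it and the grasp point (between the pads) lies 54 mm ahead of it; z points along the fingers, y is the direction in which the jaws open and shut (so a half turn about z gives the same grasp; the last joint's range is limited). The gripper opens to 85 mm and grips with 20 to 120 N. Pads are 22 mm wide; open, the fingers measure 114 mm over their backs; the gripper's body (76 mm by 85 mm) begins 54 mm behind the grasp point. The pads swing forward as they close: fully open they stand 13 mm farther back than shut.
Start: joints at [-0.119, 0.053, 1.613, -0, 1.476, -0.119], TCP at [0.625, 0, 0.304] pointing down, gripper open.
Joint ranges: [-3.01, 3.01], [-1.01, 2.22], [0.06, 2.58], [-1.02, 4.17], [0.09, 2.62], [-3.14, 3.14]. Speed limits (rad/s): [2.57, 2.57, 3.14, 3.14, 3.14, 3.14].

INTERFACE

Orientations are given as a 3x3 rotation matrix whose columns are the frame's x, y, z axes.
In Python, from rig import state, read_camera, camera_info, close_job gives the robot as it stands.
- The arm moves only by the tool drive_tool, never from a script. Its argument "targets" is a list of rows, each a list of 3 entries, a list of its own where there are three numbers: the turn, a rotation vector about the tool's x, y, z scaled (see below), then the shift along the tool's x, y, z scaled (see below), then the closure, from 0 (fully open) to 1 (shut). A call has 1 to 12 rows; each row is the pose to reach, as a shift and turn from the pose measured when the call began, along the tool's axes at that moment, turning the shorter way round; what a row does not reach only later rows make up. The controller multiplies each number of a shift by 40 cm and each number of a turn by 180 degrees. A row lasts 1/12 s, in which the tool goes at most 41.7 mm and 7.16 degrees, less where a joint would pass 70% of its speed; a pose out of reach is approached as far as the arm can. A call with a number of a shift or a turn outside -1 to 1 is refused whole. A call with a gripper value outside its range is refused whole. The fingers move at their own pace and stop on an object; "squeeze" is the grip in N (left out, the last holds). Time passes only in rows, so rows that repeat a pose let the fingers close. It gives the time, the measured TCP pose, the force and the opening at its end, in the units of the state.
- state(): the state, without advancing time (a new reading comes with each control period).
- read_camera(name): name is "scene" or "side" or "wrist"; returns the picture (384x512x3 uint8, blue, green, red); there is no depth.
- camera_info(name): a dict with "K" (3x3 intrinsics, pixels), "R" (3x3) and "t" (3): a world point X has camera coordinates R X + t. Camera axes: x right, y down, z forward; pixel columns grow to the right and rows downward; lengths in m; the calibration is good to about 2 mm. A picture is of the moment at which its call begins: read the wrist's pose just before it. camera_info takes no time and is no camera call; for the wrist camera it gives the pose at the moment of the call.
- close_job(): hands the job in, once; it reports no verdict.
The state is a dict: "clock": time; "qpos": joint angles; "qd": joint speeds; "tau": joint torques, N m; "ee_pos": TCP position; "tool_rot": TCP orientation; "force": force on the tool from outside, world axes, zero at the start; "wrist_torque": the same for the moment, N m; "finger_gap": finger opening in m.
Only numpy, scipy, OpenCV 4.12 (cv2) and the standard library are available. Lean on these libraries where they do the work, as an engineer would, in place of code of your own. Each camera call takes 0.05 s, during which the arm holds its last target.

## Working session

There is one attempt and no reset: what is moved stays moved. The work goes in short steps, Python scripts to look and compute and a tool call to move; the robot and the scene stay as the last step left them, time stands still between calls to the robot, and variables do not carry over. Pictures are saved under pics/ and viewed, and the job is handed in when it is done.

Besides the shell and the picture viewer there is one more tool, called after "Emit:" as a command line: name --argument value ..., lists and objects as JSON in quotes. drive_tool: Moves the arm, as the interface text tells. Its arguments: {"type":"object","properties":{"targets":{"type":"array","items":{"type":"array"}},"squeeze":{"type":"number"}},"required":["targets"]}

```bash
ls; mkdir -p pics; cat > h.py <<'E'
import numpy as np, cv2
from rig import state, read_camera, camera_info, close_job
def pix(name,X):
    c=camera_info(name); p=np.array(c['R'])@np.array(X)+np.array(c['t']); q=np.array(c['K'])@p; return q[:2]/q[2]
def ray(name,uv,z,c=None):
    c=c or camera_info(name); R=np.array(c['R']);t=np.array(c['t']);o=-R.T@t
    d=R.T@np.linalg.inv(np.array(c['K']))@np.array([uv[0],uv[1],1.]); return o+d*(z-o[2])/d[2]
def tri(obs):
    A=[];b=[]
    for n,uv in obs:
        c=camera_info(n) if isinstance(n,str) else n
        R=np.array(c['R']);t=np.array(c['t']);o=-R.T@t
        d=R.T@np.linalg.inv(np.array(c['K']))@np.array([uv[0],uv[1],1.]);d/=np.linalg.norm(d)
        P=np.eye(3)-np.outer(d,d);A.append(P);b.append(P@o)
    A=np.vstack(A);b=np.hstack(b);x=np.linalg.lstsq(A,b,rcond=None)[0]; return x,np.linalg.norm(A@x-b)
def crop(im,x0,y0,x1,y1,s,fn): cv2.imwrite(fn,cv2.resize(im[y0:y1,x0:x1],None,fx=s,fy=s,interpolation=cv2.INTER_CUBIC))
E
python3 - <<'E'
from h import *
np.set_printoptions(precision=4,suppress=True)
for n in ["scene","side","wrist"]:
    c=camera_info(n);print(n,np.array(c['K']).tolist(),np.array(c['R']).round(4).tolist(),np.array(c['t']).round(4).tolist())
    im=read_camera(n);cv2.imwrite(f'pics/{n}0.png',im)
s=state();print(s)
E
```

```text
pics
scene [[382.9062751431037, 0.0, 258.1573880941794], [0.0, 382.9062751431037, 193.328311079094], [0.0, 0.0, 1.0]] [[0.1251, 0.992, -0.0145], [0.8582, -0.1155, -0.5001], [-0.4978, 0.0501, -0.8659]] [-0.1101, -0.4684, 1.1907]
side [[452.7917425033011, 0.0, 256.2720041964584], [0.0, 452.7917425033011, 199.37789319503085], [0.0, 0.0, 1.0]] [[0.7552, -0.6555, 0.0078], [-0.4219, -0.4951, -0.7595], [0.5017, 0.5702, -0.6505]] [-0.4225, 0.3352, 0.6025]
wrist [[299.701917192848, 0.0, 254.93717845950488], [0.0, 299.701917192848, 189.35584546920583], [0.0, 0.0, 1.0]] [[1.0, 0.0004, -0.0024], [0.001, -0.961, 0.2764], [-0.0022, -0.2764, -0.961]] [-0.6248, -0.0354, 0.3809]
{'clock': 0.15, 'qpos': array([-0.119 ,  0.0532,  1.6139, -0.    ,  1.476 , -0.119 ]), 'qd': array([-0.0004, -0.0003, -0.005 , -0.0004,  0.0012,  0.0005]), 'tau': array([  0.0005, -39.4242, -37.0722,  -0.0001,   0.0046,   0.0001]), 'ee_pos': array([0.6246, 0.    , 0.303 ]), 'tool_rot': array([[-0.    ,  1.    , -0.0015],
       [ 1.    ,  0.    ,  0.0002],
       [ 0.0002, -0.0015, -1.    ]]), 'force': array([-0.2675, -0.1212, -0.4938]), 'wrist_torque': array([-0.0348,  0.018 ,  0.0599]), 'finger_gap': 0.08541433795273008}
```

View pics/scene0.png

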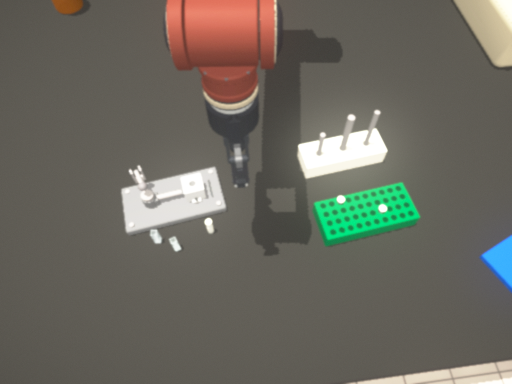

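View pics/side0.png

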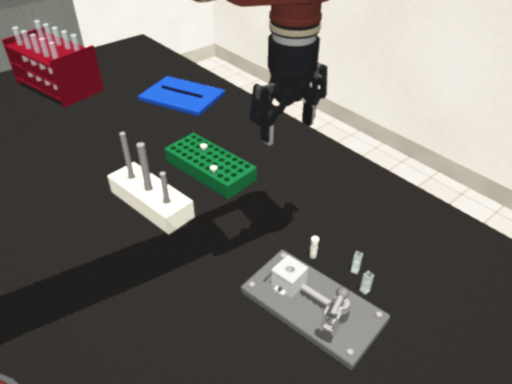

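View pics/wrist0.png

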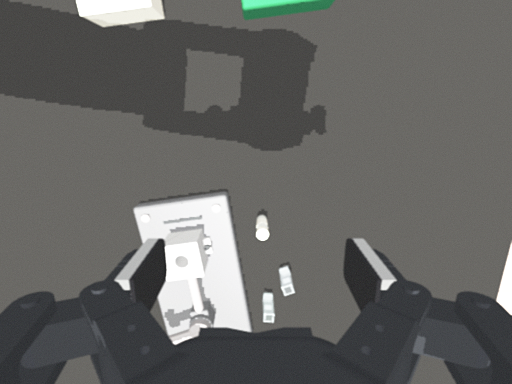

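The thick rod is the middle one, near (348,130) in scene and (146,165) in side. The stand is near (173,200) in scene and (315,300) in side. I'll enlarge both.

```bash
python3 - <<'E'
from h import *
a=cv2.imread('pics/scene0.png');b=cv2.imread('pics/side0.png')
crop(a,110,155,240,255,6,'pics/s1.png')
crop(a,290,100,420,180,6,'pics/s2.png')
crop(b,235,225,395,360,5,'pics/d1.png')
crop(b,95,120,205,235,5,'pics/d2.png')
E
```

```text
(no output)
```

View pics/s1.png

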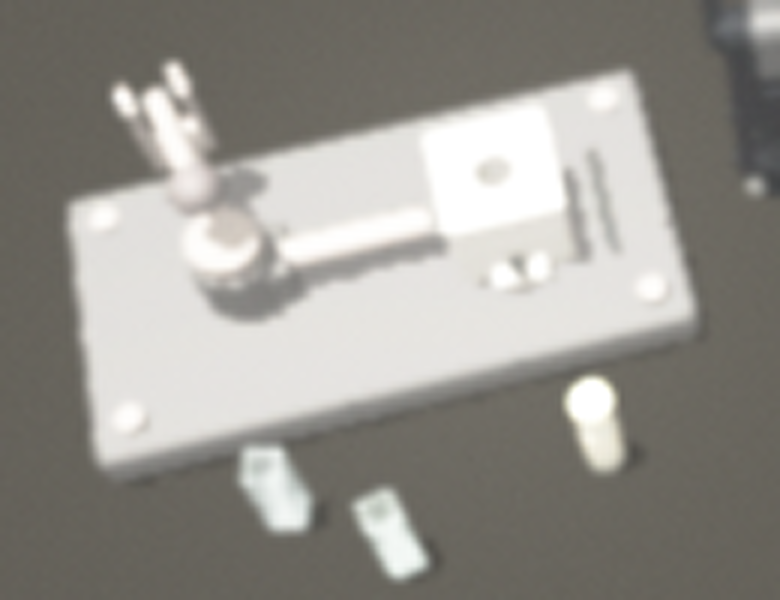

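View pics/s2.png

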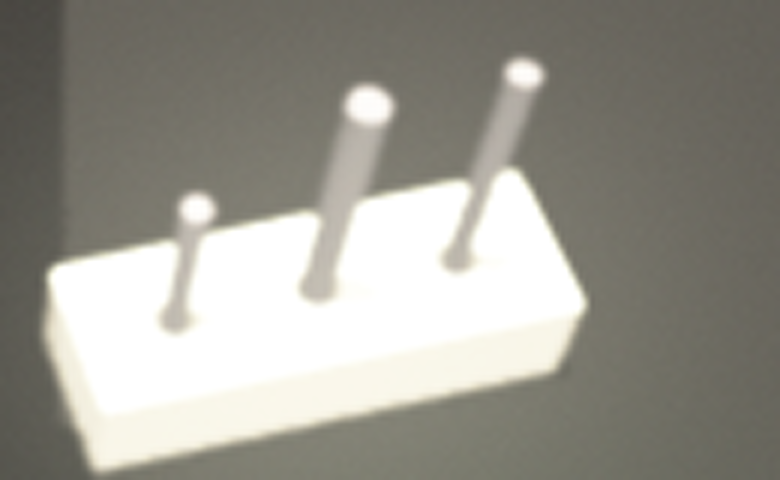

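View pics/d1.png

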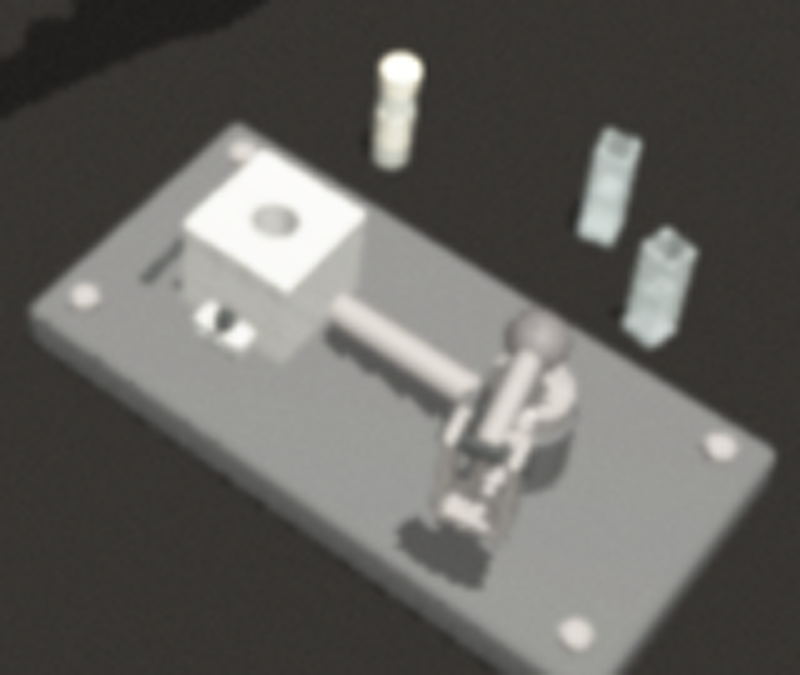

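View pics/d2.png

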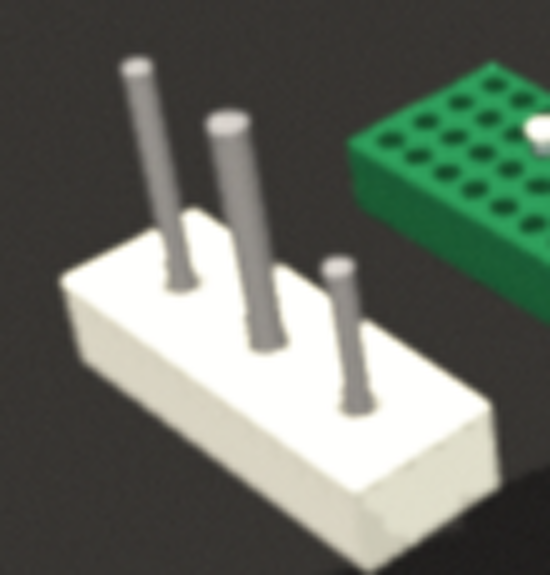

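```bash
python3 - <<'E'
from h import *
np.set_printoptions(precision=4,suppress=True)
S=lambda x,y:("scene",((x+.5)/6-.5+110,(y+.5)/6-.5+155))
S2=lambda x,y:("scene",((x+.5)/6-.5+290,(y+.5)/6-.5+100))
D=lambda x,y:("side",((x+.5)/5-.5+235,(y+.5)/5-.5+225))
D2=lambda x,y:("side",((x+.5)/5-.5+95,(y+.5)/5-.5+120))
for n,a,b,z in [("bore",S(494,171),D(275,220),.06),("b1",S(602,97),D(84,294),.022),("b2",S(651,287),D(243,150),.022),("b3",S(130,416),D(720,446),.022),("b4",S(104,216),D(577,632),.022),
 ("ball",S(193,188),D(540,338),.086),("thick",S2(369,105),D2(228,123),.155),("thin",S2(524,73),D2(137,67),.155),("short",S2(197,210),D2(338,268),.115)]:
    print(n,*tri([a,b]),ray(*a,z)[:2],ray(*b,z)[:2])
E
```

```text
bore [ 0.5387 -0.1083  0.0577] 0.001793548013638617 [ 0.5394 -0.1069] [ 0.5376 -0.1109]
b1 [ 0.4869 -0.0685  0.0224] 0.0017387165975190474 [ 0.4858 -0.0676] [ 0.4876 -0.0695]
b2 [ 0.5764 -0.0553  0.022 ] 0.0016545068640022266 [ 0.5757 -0.0543] [ 0.5768 -0.0565]
b3 [ 0.6052 -0.2529  0.0219] 0.002079391927459275 [ 0.6046 -0.2516] [ 0.6058 -0.2543]
b4 [ 0.5164 -0.2665  0.0225] 0.002222432403205533 [ 0.5153 -0.2652] [ 0.5174 -0.2677]
ball [ 0.5493 -0.2129  0.0863] 0.0014928846398134595 [ 0.5485 -0.212 ] [ 0.55   -0.2137]
thick [0.4772 0.2562 0.1529] 0.0018405188343218054 [0.4777 0.2565] [0.4759 0.2512]
thin [0.4699 0.3159 0.1528] 0.001713173693806576 [0.4706 0.316 ] [0.4685 0.3105]
short [0.4844 0.1967 0.1122] 0.001523035868732614 [0.4857 0.1968] [0.4828 0.1918]
```

Vision puts the rod at about (0.477,0.255) and the stand centre at about (0.546,-0.161), yaw about 8°. I'll hover over the rod with the jaws along the rack's x.

Emit:
drive_tool --targets '[[[0,0,-0.038],[0.6375,-0.369,0.1075],0],[[0,0,-0.038],[0.6375,-0.369,0.1075],0],[[0,0,-0.038],[0.6375,-0.369,0.1075],0],[[0,0,-0.038],[0.6375,-0.369,0.1075],0],[[0,0,-0.038],[0.6375,-0.369,0.1075],0],[[0,0,-0.038],[0.6375,-0.369,0.1075],0],[[0,0,-0.038],[0.6375,-0.369,0.1075],0],[[0,0,-0.038],[0.6375,-0.369,0.1075],0],[[0,0,-0.038],[0.6375,-0.369,0.1075],0],[[0,0,-0.038],[0.6375,-0.369,0.1075],0],[[0,0,-0.038],[0.6375,-0.369,0.1075],0]]'

```text
clock: 1.07
ee_pos: [0.4778, 0.2541, 0.2605]
tool_rot: [[-0.118, 0.993, -0.001], [0.993, 0.118, -0.0], [-0.0, -0.001, -1.0]]
force: [-0.3, 0.5, -0.9]
finger_gap: 0.0856
```

```bash
python3 - <<'E'
from h import *
np.set_printoptions(precision=4,suppress=True)
s=state();print(s['clock'],s['ee_pos'],s['tool_rot'],s['force'])
c=camera_info('wrist');print(c['R'],c['t']);cv2.imwrite('pics/w1.png',read_camera('wrist'))
print(pix('wrist',s['ee_pos']+.1*s['tool_rot'][:,2]),pix('wrist',s['ee_pos']+.054*s['tool_rot'][:,2]),pix('wrist',[.4768,.2555,.155]))
a=read_camera('scene');cv2.imwrite('pics/scene1.png',a);crop(a,90,140,250,260,5,'pics/s3.png')
E
```

```text
1.0667 [0.4778 0.2541 0.2605] [[-0.1179  0.993  -0.001 ]
 [ 0.993   0.1179 -0.0002]
 [-0.     -0.001  -1.    ]] [-0.2638  0.5151 -0.8647]
[[ 0.993   0.1183 -0.0015]
 [ 0.114  -0.9542  0.2766]
 [ 0.0313 -0.2749 -0.961 ]] [-0.5052  0.1648  0.3937]
[253.0235 223.3766] [252.379  261.2417] [251.9662 217.8649]
```

View pics/w1.png

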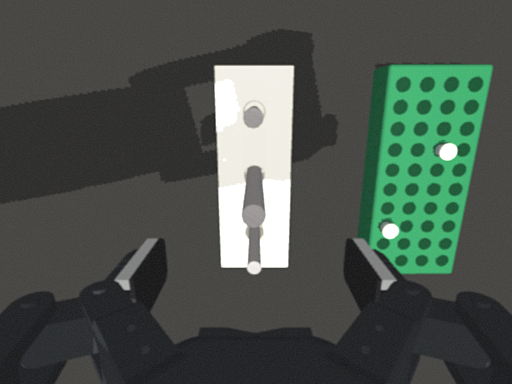

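View pics/s3.png

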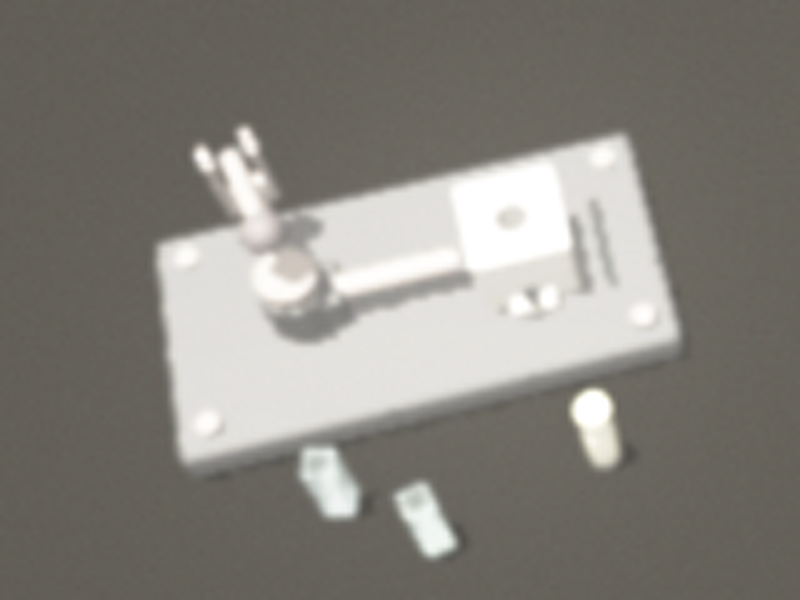

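Wrist view: thick rod top at (254,216), centred between the jaws and about 2 mm along tool +x. Next I descend and grip.

Emit:
drive_tool --targets '[[[0,0,0],[0.006,0,0.12],0],[[0,0,0],[0.006,0,0.239],0],[[0,0,0],[0.006,0,0.239],0],[[0,0,0],[0.006,0,0.239],0],[[0,0,0],[0.006,0,0.239],0.5],[[0,0,0],[0.006,0,0.239],0.8],[[0,0,0],[0.006,0,0.239],1],[[0,0,0],[0.006,0,0.239],1],[[0,0,0],[0.006,0,0.239],1],[[0,0,0],[0.006,0,0.239],1],[[0,0,0],[0.006,0,0.239],1],[[0,0,0],[0.006,0,0.239],1]]' --squeeze 110

```text
clock: 2.17
ee_pos: [0.4778, 0.2566, 0.1665]
tool_rot: [[-0.117, 0.993, -0.001], [0.993, 0.117, 0.001], [0.001, -0.001, -1.0]]
force: [-2.7, -0.3, 4.4]
finger_gap: 0.0136
```

Emit:
drive_tool --targets '[[[0,0,0],[0,0,-0.1],1],[[0,0,0],[0,0,-0.2],1],[[0,0,0],[0,0,-0.325],1],[[0,0,0],[0,0,-0.325],1],[[0,0,0],[0,0,-0.325],1]]'

```text
clock: 2.58
ee_pos: [0.4795, 0.2572, 0.3017]
tool_rot: [[-0.117, 0.993, 0.008], [0.993, 0.117, 0.004], [0.003, 0.008, -1.0]]
force: [0.9, -0.1, -2.1]
finger_gap: 0.0136
```

```bash
python3 - <<'E'
from h import *
np.set_printoptions(precision=4,suppress=True)
a=read_camera('side');b=read_camera('wrist');c=read_camera('scene')
o=np.zeros((384,1024,3),np.uint8);o[:,:512]=a;o[:,512:]=b
cv2.imwrite('pics/a2.png',a);cv2.imwrite('pics/b2.png',b);cv2.imwrite('pics/c2.png',c)
cv2.imwrite('pics/m2.png',cv2.resize(o,(800,300)))
print(state()['force'],state()['finger_gap'])
E
```

```text
[ 0.2331 -0.6277 -3.2735] 0.013544197595174187
```

View pics/m2.png

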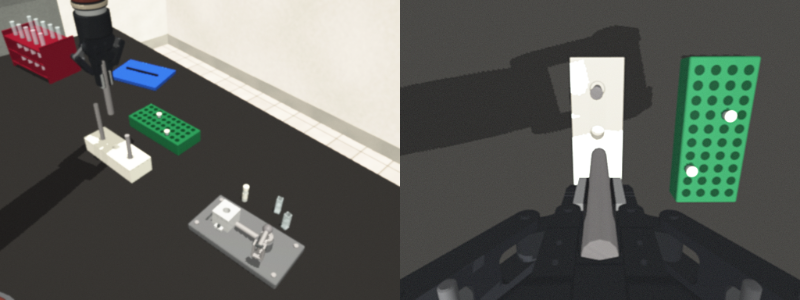

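Emit:
drive_tool --targets '[[[0,0,-0.009],[-0.1,0.004,0],1],[[0,0,-0.009],[-0.2,0.008,0],1],[[0,0,-0.009],[-0.3,0.012,0],1],[[0,0,-0.009],[-0.4,0.017,0],1],[[0,0,-0.009],[-0.5,0.021,0.02],1],[[0,0,-0.009],[-0.6,0.025,0.05],1],[[0,0,-0.009],[-0.7,0.03,0.08],1],[[0,0,-0.009],[-0.8,0.034,0.1],1],[[0,0,-0.009],[-0.88,0.037,0.125],1],[[0,0,-0.009],[-0.926,0.039,0.125],1],[[0,0,-0.009],[-0.926,0.039,0.125],1],[[0,0,-0.009],[-0.926,0.039,0.125],1]]'

```text
clock: 3.73
ee_pos: [0.5342, -0.1103, 0.2406]
tool_rot: [[-0.143, 0.99, -0.01], [0.99, 0.143, 0.001], [0.003, -0.01, -1.0]]
force: [-0.3, 0.9, -2.7]
finger_gap: 0.0137
```

```bash
cat >> h.py <<'E'
def snap(tag,boxes):
    np.set_printoptions(precision=4,suppress=True)
    s=state();print(s['clock'],s['ee_pos'],s['tool_rot'].tolist(),s['force'],s['finger_gap'])
    for n,(x0,y0,x1,y1,k) in boxes.items():
        c=camera_info(n);im=read_camera(n);cv2.imwrite(f'pics/{tag}_{n}_full.png',im);crop(im,x0,y0,x1,y1,k,f'pics/{tag}_{n}.png')
        np.savez(f'pics/{tag}_{n}.npz',**{k:np.array(v) for k,v in c.items()})
E
python3 - <<'E'
from h import *
snap('p3',{'scene':(120,110,280,230,5),'side':(230,150,390,340,3),'wrist':(160,120,360,300,4)})
E
```

```text
3.7333 [ 0.5342 -0.1103  0.2406] [[-0.1430735962229841, 0.9896607926612104, -0.010072811574100244], [0.9897078014216507, 0.14309540012955357, 0.0014745395502812437], [0.0029006669827670965, -0.009758172520905528, -0.9999481807574369]] [-0.3144  0.9182 -2.7249] 0.013708213830942149
```

View pics/p3_scene.png

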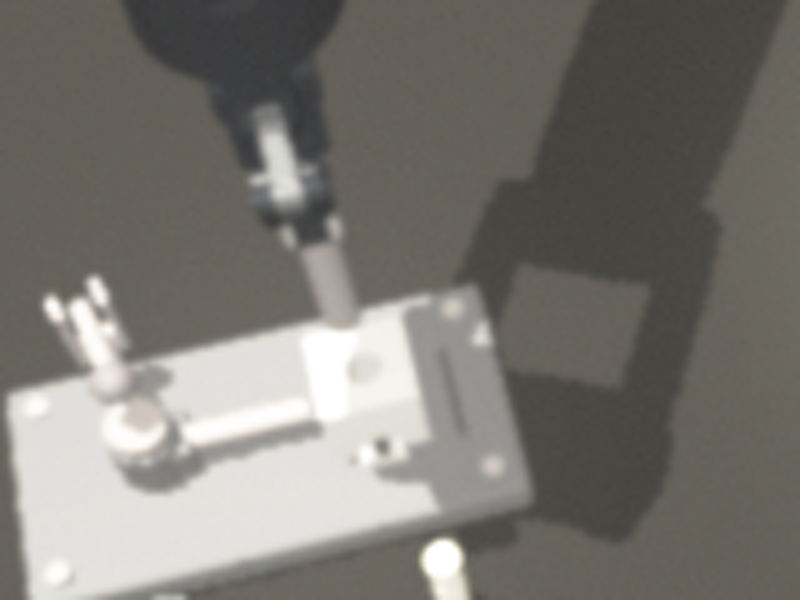

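View pics/p3_side.png

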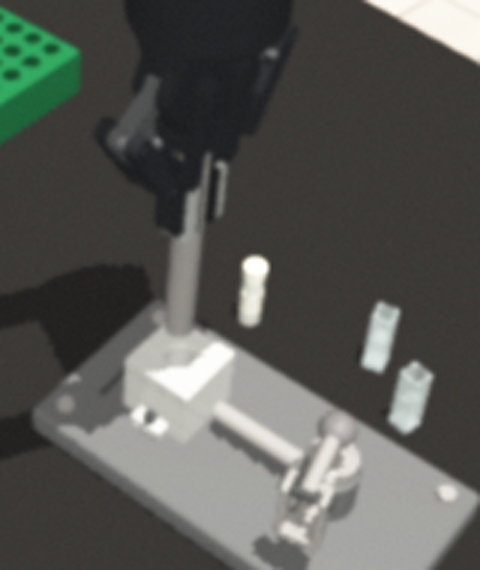

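View pics/p3_wrist.png

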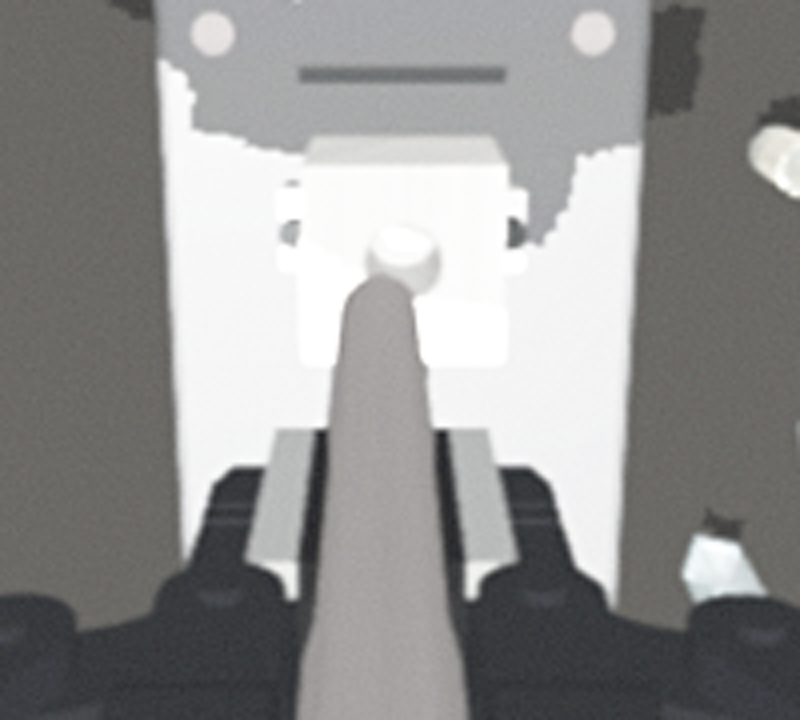

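```bash
python3 - <<'E'
from h import *
np.set_printoptions(precision=4,suppress=True)
c=dict(np.load('pics/p3_wrist.npz'))
W=lambda x,y:((x+.5)/4-.5+160,(y+.5)/4-.5+120)
b=W(404,258)
print('bore wrist',ray('',b,.06,c))
for p in [(213,33),(592,33)]: print(ray('',W(*p),.022,c))
print('blk corners',[ray('',W(*p),.06,c)[:2] for p in [(300,163),(508,163),(300,365),(508,365)]])
S=lambda x,y:((x+.5)/5-.5+120,(y+.5)/5-.5+110)
D=lambda x,y:((x+.5)/3-.5+230,(y+.5)/3-.5+150)
print('tri scene/side',tri([("scene",S(366,367)),("side",D(180,355))]))
print('all',tri([(c,b),("scene",S(366,367)),("side",D(180,355))]))
s=state();f=s['ee_pos']+s['tool_rot'][:,2]*.1515
print('foot pred',f, 'foot px',[pix(n,f) for n in ('scene','side','wrist')])
print(camera_info('wrist')['t']-c['t'])
print('foot px side front',D(180,338), S(343,325), W(382,275))
E
```

```text
bore wrist [ 0.5388 -0.1049  0.06  ]
[ 0.4871 -0.0665  0.022 ]
[ 0.5766 -0.0533  0.022 ]
blk corners [array([ 0.5135, -0.0874]), array([ 0.5576, -0.0808]), array([ 0.5194, -0.1329]), array([ 0.5656, -0.126 ])]
tri scene/side (array([ 0.5393, -0.1069,  0.0579]), np.float64(0.0027966722094174053))
all (array([ 0.5392, -0.1064,  0.0575]), np.float64(0.0030143404173364886))
foot pred [ 0.534  -0.1088  0.0912] foot px [array([188.6545, 173.6717]), array([288.1688, 256.5235]), array([253.6463, 198.2437])]
[-0.0004 -0.0003 -0.0001]
foot px side front (289.6666666666667, 262.3333333333333) (188.2, 174.6) (255.125, 188.375)
```

```bash
python3 - <<'E'
from h import *
np.set_printoptions(precision=2,suppress=True)
s=state();R=s['tool_rot'];print(s['ee_pos']*1000,R[:,2])
for L in (.1415,.1515):
  f=s['ee_pos']+R[:,2]*L
  for n,x0,y0,k in (('scene',120,110,5),('side',230,150,3),('wrist',160,120,4)):
    pts=np.array([pix(n,f+.008*(np.cos(a)*R[:,0]+np.sin(a)*R[:,1])) for a in np.arange(0,2*np.pi,np.pi/4)])
    print(n,((pts-[x0,y0]+.5)*k-.5).round(0).tolist())
E
```

```text
[ 534.96 -108.79  242.67] [-0.01  0.   -1.  ]
scene [[359.0, 304.0], [357.0, 315.0], [345.0, 323.0], [331.0, 322.0], [323.0, 312.0], [326.0, 300.0], [338.0, 293.0], [352.0, 294.0]]
side [[165.0, 301.0], [175.0, 297.0], [185.0, 300.0], [191.0, 307.0], [188.0, 315.0], [178.0, 319.0], [168.0, 316.0], [162.0, 309.0]]
wrist [[376.0, 290.0], [406.0, 302.0], [419.0, 331.0], [406.0, 359.0], [376.0, 371.0], [346.0, 359.0], [333.0, 331.0], [345.0, 302.0]]
scene [[363.0, 316.0], [360.0, 328.0], [349.0, 335.0], [335.0, 334.0], [327.0, 325.0], [330.0, 313.0], [342.0, 306.0], [356.0, 307.0]]
side [[164.0, 313.0], [174.0, 310.0], [184.0, 313.0], [190.0, 320.0], [187.0, 328.0], [177.0, 331.0], [167.0, 329.0], [161.0, 321.0]]
wrist [[376.0, 275.0], [405.0, 287.0], [417.0, 314.0], [405.0, 342.0], [376.0, 353.0], [347.0, 342.0], [335.0, 314.0], [347.0, 287.0]]
```

```bash
cat >> h.py <<'E'
from scipy.spatial.transform import Rotation as Ro
YAW=np.radians(8.3)
def Rt(lean_deg,yaw=YAW):
    X=np.array([-np.sin(yaw),np.cos(yaw),0]);Y=np.array([np.cos(yaw),np.sin(yaw),0]);Z=np.array([0,0,-1.])
    R0=np.column_stack([X,Y,Z]); return R0@Ro.from_rotvec([0,-np.radians(lean_deg),0]).as_matrix()
L=.1515
def row(p,R):
    s=state();R0=s['tool_rot'];U,_,V=np.linalg.svd(R0);R0=U@V
    w=Ro.from_matrix(R0.T@R).as_rotvec()/np.pi; d=R0.T@(p-s['ee_pos'])/.4
    return w.round(4).tolist(),d.round(4).tolist()
def lowedge(p_low,lean,off=0.008): # TCP for low-edge world point
    R=Rt(lean); return np.array(p_low)-R[:,0]*off-R[:,2]*L, R
SY=np.array([-np.sin(YAW),np.cos(YAW),0]);SX=np.array([np.cos(YAW),np.sin(YAW),0])
E
python3 - <<'E'
from h import *
B=np.array([.5383,-.1055,.06])
print(row(*lowedge(B+SY*.005+[0,0,.006],12)))
E
```

```text
([-0.002, -0.067, 0.0008], [0.0785, 0.01, 0.0671])
```

Emit:
drive_tool --targets '[[[-0.002,-0.035,0.001],[0.04,0.005,0.03],1],[[-0.002,-0.067,0.001],[0.0785,0.01,0.0671],1],[[-0.002,-0.067,0.001],[0.0785,0.01,0.0671],1],[[-0.002,-0.067,0.001],[0.0785,0.01,0.0671],1],[[-0.002,-0.067,0.001],[0.0785,0.01,0.0671],1],[[-0.002,-0.067,0.001],[0.0785,0.01,0.0671],1],[[-0.002,-0.067,0.001],[0.0785,0.01,0.0671],1],[[-0.002,-0.067,0.001],[0.0785,0.01,0.0671],1]]'

```text
clock: 4.55
ee_pos: [0.5346, -0.0779, 0.2167]
tool_rot: [[-0.139, 0.99, 0.031], [0.968, 0.143, -0.206], [-0.208, 0.001, -0.978]]
force: [1.2, 0.3, -2.3]
finger_gap: 0.0134
```

```bash
python3 - <<'E'
from h import *
snap('p4',{'side':(230,150,390,340,3),'wrist':(160,120,360,300,4)})
s=state();R=s['tool_rot'];f=s['ee_pos']+R[:,2]*L+R[:,0]*.008;B=np.array([.5383,-.1055,.06]);print('low',f,(f-B)@SX,(f-B)@SY)
print('B px',(pix('wrist',B)-[160,120]+.5)*4,'low px',(pix('wrist',f)-[160,120]+.5)*4)
E
```

```text
4.55 [ 0.5346 -0.0779  0.2167] [[-0.13939261844915676, 0.9897497096268898, 0.03106783248595305], [0.9681227150894719, 0.14280605931816168, -0.20577861392721822], [-0.20810599811076383, 0.0013934545220926934, -0.9781052866817648]] [ 1.1823  0.3067 -2.2936] 0.01338977693730703
low [ 0.5379 -0.1012  0.0665] 0.0001900520355379196 0.004328658050069599
B px [375.5168 277.5504] low px [376.2746 273.536 ]
```

View pics/p4_side.png

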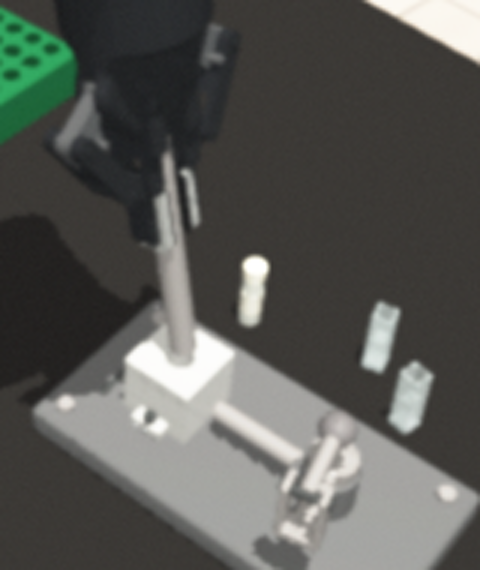

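View pics/p4_wrist.png

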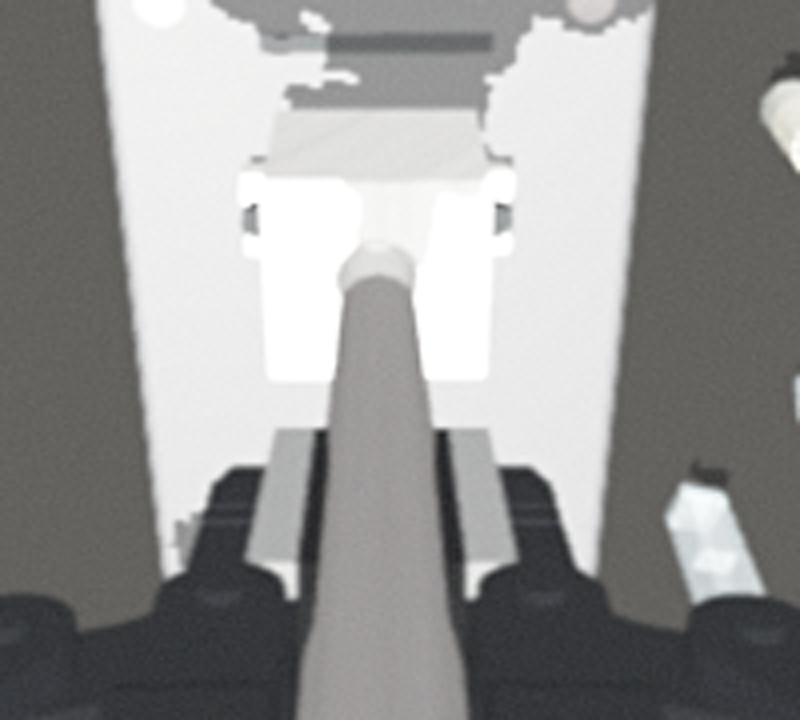

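Rod tip is centred on the bore in x (tip 378, bore edges 338–416) and the model agrees. Next I lower the edge in.

```bash
python3 - <<'E'
from h import *
B=np.array([.5383,-.1055,.06])
for y,z in ((.0055,.0025),(.0055,-.0015),(.0075,-.002)):print(row(*lowedge(B+SY*y+[0,0,z],12)))
E
```

```text
([0.0001, 0.0, -0.0005], [0.0049, -0.0003, 0.0092])
([0.0001, 0.0, -0.0005], [0.007, -0.0003, 0.0189])
([0.0001, 0.0, -0.0005], [0.0122, -0.0003, 0.0191])
```

Emit:
drive_tool --targets '[[[0,0,0],[0.005,0,0.009],1],[[0,0,0],[0.006,0,0.014],1],[[0,0,0],[0.007,0,0.019],1],[[0,0,0],[0.007,0,0.019],1],[[0,0,0],[0.007,0,0.019],1],[[0,0,0],[0.007,0,0.019],1]]'

```text
clock: 5.15
ee_pos: [0.5342, -0.0766, 0.2083]
tool_rot: [[-0.14, 0.99, 0.03], [0.968, 0.143, -0.206], [-0.208, 0.001, -0.978]]
force: [0.5, 0.6, -2.0]
finger_gap: 0.0138
```

```bash
cat >> h.py <<'E'
B=np.array([.5383,-.1055,.06])
def rep():
    np.set_printoptions(precision=4,suppress=True)
    s=state();R=s['tool_rot'];f=s['ee_pos']+R[:,2]*L;e=f+R[:,0]*.008
    print('t',round(s['clock'],2),'F stand xyz',s['force']@SX,s['force']@SY,s['force'][2],'T',s['wrist_torque'],'foot',(f-B)@SX*1e3,(f-B)@SY*1e3,f[2]*1e3,'edge',(e-B)@SX*1e3,(e-B)@SY*1e3,e[2]*1e3,'lean',np.degrees(np.arcsin(-R[:,2]@SY)),'xt',np.degrees(R[:,2]@SX))
E
python3 - <<'E'
from h import *
rep()
for y,z in ((.0075,-.002),(.0095,-.0025)):print(row(*lowedge(B+SY*y+[0,0,z],12)))
E
```

```text
t 5.15 F stand xyz 0.5810608908801671 0.5320958370048736 -2.046648704102323 T [0.1797 0.0559 0.0144] foot 0.19082113555538505 -2.3111419658023533 60.07615868277577 edge 0.20348407593818793 5.513997968834088 58.41272108151182 lean 12.001107167480946 xt 0.024050596471449175
([0.0001, 0.0, -0.0005], [0.0051, -0.0003, -0.0])
([0.0001, 0.0, -0.0005], [0.0102, -0.0003, 0.0002])
```

Emit:
drive_tool --targets '[[[0,0,0],[0.003,0,0],1],[[0,0,0],[0.006,0,0],1],[[0,0,0],[0.009,0,0],1],[[0,0,0],[0.01,0,0.001],1],[[0,0,0],[0.01,0,0.001],1],[[0,0,0],[0.01,0,0.001],1]]'

```text
clock: 5.65
ee_pos: [0.534, -0.0737, 0.2079]
tool_rot: [[-0.14, 0.99, 0.031], [0.968, 0.143, -0.208], [-0.211, 0.001, -0.978]]
force: [-0.6, -6.6, -0.8]
finger_gap: 0.0134
```

```bash
python3 - <<'E'
from h import *
rep()
E
```

```text
t 5.65 F stand xyz -1.5147322048897 -6.471265517424532 -0.8171974045248727 T [-1.1871  0.1089 -0.0378] foot 0.4354161090984411 0.13796070716337439 59.77165175401639 edge 0.4476840382176279 7.9582064388720575 58.0853521977076 lean 12.168588468070173 xt 0.04961596066588607
```

```bash
python3 - <<'E'
from h import *
for y,z,l in ((.008,-.0018,9),(.008,-.0018,6),(.008,-.002,3),(.008,-.0025,0)):print(row(*lowedge(B+SX*.0002+SY*y+[0,0,z],l)))
E
```

```text
([0.0003, 0.0176, -0.0005], [-0.0209, -0.0002, 0.0014])
([0.0003, 0.0343, -0.0005], [-0.0405, -0.0002, 0.004])
([0.0003, 0.0509, -0.0005], [-0.0599, -0.0002, 0.0082])
([0.0003, 0.0676, -0.0005], [-0.079, -0.0002, 0.0141])
```

Emit:
drive_tool --targets '[[[0,0.009,0],[-0.01,0,0.0007],1],[[0,0.0176,0],[-0.021,0,0.0014],1],[[0,0.026,0],[-0.031,0,0.0025],1],[[0,0.0343,0],[-0.0405,0,0.004],1],[[0,0.043,0],[-0.05,0,0.006],1],[[0,0.051,0],[-0.06,0,0.008],1],[[0,0.059,0],[-0.0695,0,0.011],1],[[0,0.0676,0],[-0.079,0,0.014],1],[[0,0.0676,0],[-0.079,0,0.014],1],[[0,0.0676,0],[-0.079,0,0.014],1]]'

```text
clock: 6.48
ee_pos: [0.5387, -0.1059, 0.2091]
tool_rot: [[-0.142, 0.99, 0.001], [0.99, 0.142, -0.0], [-0.0, 0.001, -1.0]]
force: [-1.1, -3.4, -1.0]
finger_gap: 0.0138
```

```bash
python3 - <<'E'
from h import *
rep()
snap('p5',{'side':(230,150,390,340,3),'wrist':(160,120,360,300,4)})
E
```

```text
t 6.48 F stand xyz -1.5685746575417603 -3.1774735556794687 -0.9993358614726745 T [-0.8418  0.1378  0.0248] foot 0.5003066153974487 -0.48805753426431264 57.59084475389262 edge 0.5171441881716305 7.511924500359097 57.58885934564056 lean 0.014376929911187298 xt 0.07481879534572493
6.4833 [ 0.5387 -0.1059  0.2091] [[-0.14227322526360806, 0.9898265326720502, 0.0013283792822217767], [0.9898273929235076, 0.14227342915407493, -5.979124003552638e-05], [-0.000248176031507425, 0.0013063595091727896, -0.9999991159163543]] [-1.0935 -3.3706 -0.9993] 0.013796383930193843
```

View pics/p5_side.png

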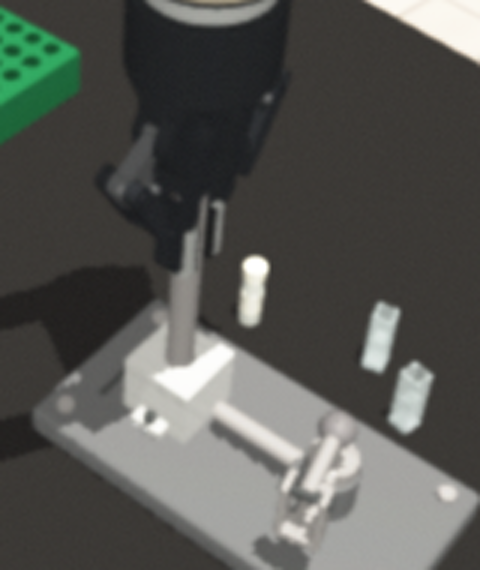

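View pics/p5_wrist.png

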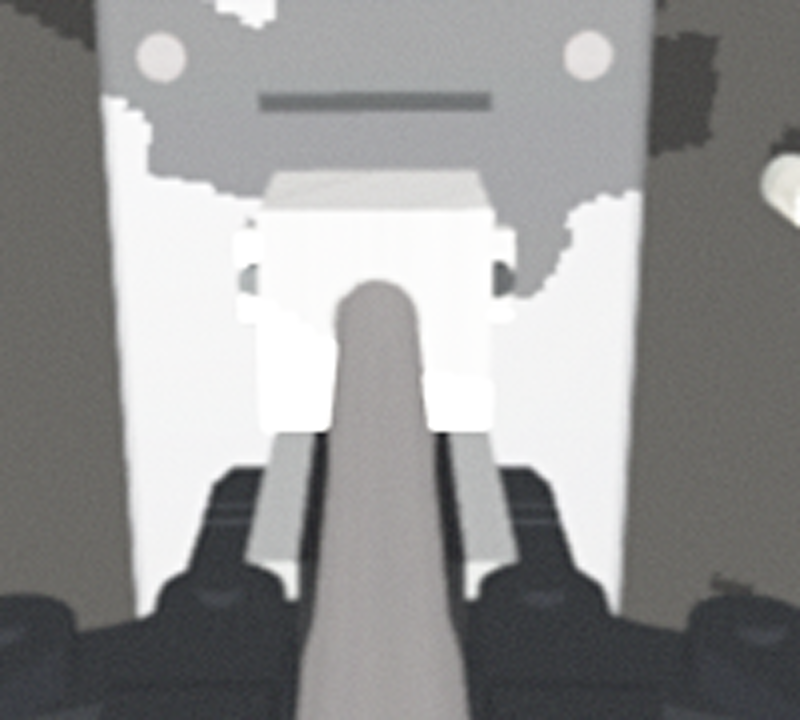

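Emit:
drive_tool --targets '[[[0,0,0],[-0.001,-0.0005,0.003],1],[[0,0,0],[-0.001,-0.0005,0.007],1],[[0,0,0],[-0.001,-0.0005,0.011],1],[[0,0,0],[-0.001,-0.0005,0.015],1],[[0,0,0],[-0.001,-0.0005,0.015],1]]'

```text
clock: 7.0
ee_pos: [0.5384, -0.1058, 0.2026]
tool_rot: [[-0.143, 0.99, 0.001], [0.99, 0.143, -0.001], [-0.001, 0.001, -1.0]]
force: [-1.1, -4.7, -1.7]
finger_gap: 0.0137
```

```bash
python3 - <<'E'
from h import *
rep()
E
```

```text
t 7.0 F stand xyz -1.7255803328357049 -4.463785431958774 -1.70274791727725 T [-0.824   0.0144  0.0156] foot 0.270216334270885 -0.5084137917921803 51.147418862724 edge 0.27772041401043307 7.491578591673722 51.13932236504279 lean 0.05805173642658118 xt 0.06913567966009411
```

Emit:
drive_tool --targets '[[[0,0,0],[-0.0015,-0.0005,0.003],1],[[0,0,0],[-0.0017,-0.0005,0.008],1],[[0,0,0],[-0.0017,-0.0005,0.014],1],[[0,0,0],[-0.0017,-0.0005,0.02],1],[[0,0,0],[-0.0017,-0.0005,0.02],1]]'

```text
clock: 7.42
ee_pos: [0.5382, -0.1063, 0.1938]
tool_rot: [[-0.143, 0.99, 0.001], [0.99, 0.143, -0.0], [-0.0, 0.001, -1.0]]
force: [0.3, -2.0, -2.9]
finger_gap: 0.0136
```

```bash
python3 - <<'E'
from h import *
rep()
E
```

```text
t 7.42 F stand xyz 0.04823970234140241 -1.9906295908615512 -2.8816700286497223 T [-0.4906 -0.1762  0.0425] foot -0.055446842122937025 -0.8510557128670199 42.26259979787805 edge -0.04723219491576045 7.1489397340572465 42.26028273889295 lean 0.016654422141752917 xt 0.05814889749308649
```

Emit:
drive_tool --targets '[[[0,0,0],[-0.0007,0,0.008],1],[[0,0,0],[-0.0007,0,0.016],1],[[0,0,0],[-0.0007,0,0.024],1],[[0,0,0],[-0.0007,0,0.032],1],[[0,0,0],[-0.0007,0,0.039],1],[[0,0,0],[-0.0007,0,0.044],1],[[0,0,0],[-0.0007,0,0.046],1],[[0,0,0],[-0.0007,0,0.047],1]]'

```text
clock: 8.08
ee_pos: [0.5383, -0.1067, 0.1756]
tool_rot: [[-0.143, 0.99, 0.001], [0.99, 0.143, -0.0], [-0.0, 0.001, -1.0]]
force: [-2.1, -0.6, 3.6]
finger_gap: 0.0137
```

```bash
python3 - <<'E'
from h import *
rep()
E
```

```text
t 8.08 F stand xyz -2.1518657691117653 -0.2746470219406477 3.6306598488310224 T [-0.3245  0.5353 -0.0019] foot -0.015617012477322872 -1.1934736806876707 24.066854768071522 edge -0.007779365228629669 6.806522237773042 24.06488603809777 lean 0.01414014279639941 xt 0.040981341920198616
```

Emit:
drive_tool --targets '[[[0,0,0],[0,0,0.002],1],[[0,0,0],[0,0,0.004],1],[[0,0,0],[0,0,0.004],1]]'

```text
clock: 8.33
ee_pos: [0.5386, -0.1068, 0.1755]
tool_rot: [[-0.143, 0.99, 0.001], [0.99, 0.143, -0.0], [-0.0, 0.001, -1.0]]
force: [-3.6, -0.6, 6.9]
finger_gap: 0.0141
```

```bash
python3 - <<'E'
from h import *
rep()
snap('p6',{'side':(230,150,390,340,3)})
E
```

```text
t 8.33 F stand xyz -3.6200027497971723 -0.08185441028657553 6.866600118469787 T [-0.1368  0.946   0.0343] foot 0.21880543959793963 -1.3403168086461748 23.997033577033754 edge 0.22591756465063115 6.659679447868211 23.993981785237622 lean 0.02189062018210064 xt 0.03798253815016322
8.3333 [ 0.5386 -0.1068  0.1755] [[-0.1434764295572075, 0.989653478979202, 0.0007111300006790654], [0.9896536609537311, 0.14347665883666832, -0.0002823649125234996], [-0.0003814739745164836, 0.0006632596991049749, -0.9999997072820465]] [-3.5703 -0.6036  6.8666] 0.014144955038559278
```

View pics/p6_side.png

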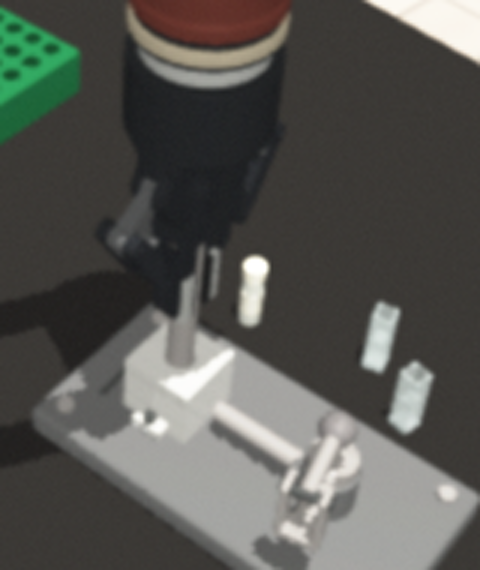

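Rod is home: foot at 24.0 mm with the floor felt. Release and rise.

Emit:
drive_tool --targets '[[[0,0,0],[0,0,-0.001],0],[[0,0,0],[0,0,-0.001],0],[[0,0,0],[0,0,-0.001],0],[[0,0,0],[0,0,-0.001],0],[[0,0,0],[0,0,-0.001],0],[[0,0,0],[0,0,-0.001],0],[[0,0,0],[0,0,-0.1],0],[[0,0,0],[0,0,-0.2],0],[[0,0,0],[0,0,-0.28],0],[[0,0,0],[0,0,-0.28],0],[[0,0,0],[-0.1,0.04,-0.28],0],[[0,0,0],[-0.1,0.04,-0.28],0]]'

```text
clock: 9.38
ee_pos: [0.5616, -0.1471, 0.2877]
tool_rot: [[-0.142, 0.99, 0.003], [0.99, 0.142, -0.003], [-0.003, 0.002, -1.0]]
force: [0.0, -0.6, -0.7]
finger_gap: 0.0855
```

```bash
python3 - <<'E'
from h import *
snap('p7',{'side':(230,150,390,340,3),'scene':(110,155,240,255,6),'wrist':(100,130,400,384,2)})
E
```

```text
9.3833 [ 0.5616 -0.1471  0.2877] [[-0.1417397744394895, 0.9899003001100578, 0.0026892719944440024], [0.9898980268233274, 0.1417478033153769, -0.0030751823601314126], [-0.003425322338917241, 0.0022262293868060223, -0.9999916554999806]] [ 0.0175 -0.5926 -0.7184] 0.08545456607276748
```

View pics/p7_side.png

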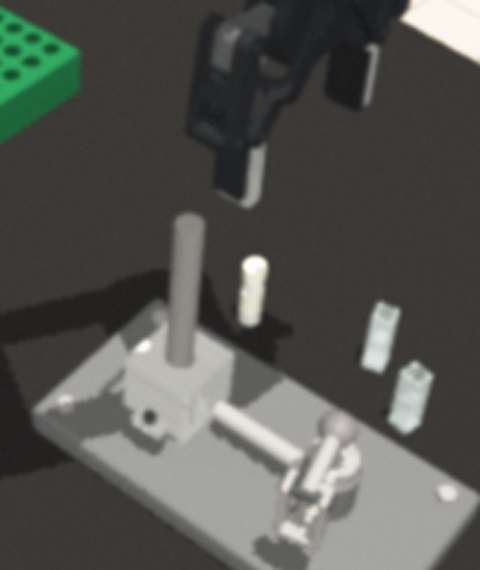

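View pics/p7_wrist.png

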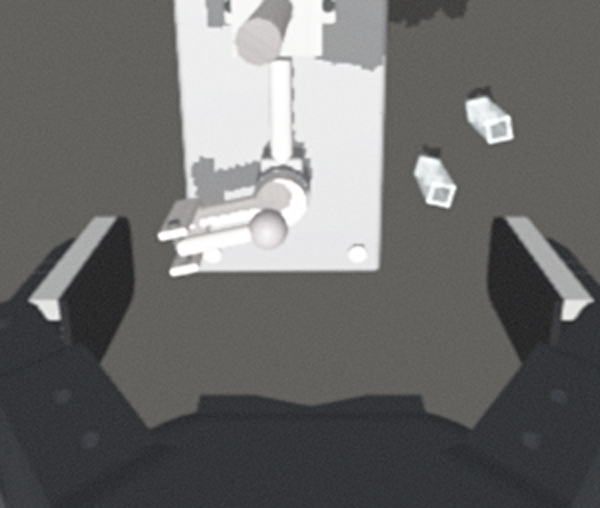

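View pics/p7_scene.png

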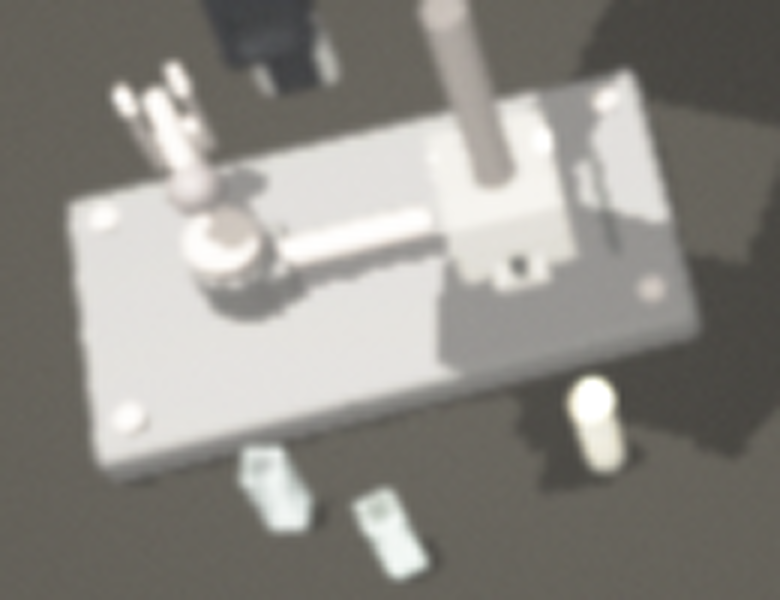

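```bash
python3 - <<'E'
from h import *
c=dict(np.load('pics/p7_wrist.npz'))
W=lambda x,y:((x+.5)/2-.5+100,(y+.5)/2-.5+130)
S=lambda x,y:("scene",((x+.5)/6-.5+110,(y+.5)/6-.5+155))
D=lambda x,y:("side",((x+.5)/3-.5+230,(y+.5)/3-.5+150))
g=lambda n,p:print(n,p,'stand',(p-B)@SX*1e3,(p-B)@SY*1e3)
g('ball w',ray('',W(269,229),.086,c)); g('ball tri',tri([(c,W(269,229)),S(193,188),D(338,427)])[0])
a=tri([(c,W(165,236)),S(124,97)]);b=tri([(c,W(178,270)),S(176,75)]);
g('lugs w',ray('',W(172,253),.092,c)); g('lugscene',ray(*S(150,86),.092));g('hub w',ray('',W(286,201),.058,c))
for p in [(212,254),(357,253)]: g('bolt',ray('',W(*p),.022,c))
for q in (0,.15,.3):
  print(q)
  for d in (5,50):
    p=np.array([.5535,-.2103,.086]); v=-SX*np.cos(q)-SY*np.sin(q); print((p+v*d/1000))
E
```

```text
ball w [ 0.54983309 -0.21085527  0.086     ] stand -3.796394264194617 -105.91663055267371
ball tri [ 0.54957147 -0.21205054  0.08583902] stand -4.227816627700111 -107.06161603911129
lugs w [ 0.50403652 -0.22760522  0.092     ] stand -51.53123846199997 -115.88011601473178
lugscene [ 0.50578733 -0.22725386  0.092     ] stand -49.748046717335676 -115.78518174914245
hub w [ 0.55676069 -0.20705002  0.058     ] stand 3.607951427660758 -103.15127422330416
bolt [ 0.51640732 -0.26511004  0.022     ] stand -44.70406944734344 -154.7779052359017
bolt [ 0.60587    -0.25150546  0.022     ] stand 45.78546172534809 -154.23031173953424
0
[ 0.54855237 -0.21102178  0.086     ]
[ 0.50402371 -0.21751781  0.086     ]
0.15
[ 0.54871579 -0.21175304  0.086     ]
[ 0.50565789 -0.22483041  0.086     ]
0.3
[ 0.54898665 -0.21245167  0.086     ]
[ 0.5083665  -0.23181668  0.086     ]
```

```bash
cat >> h.py <<'E'
A=B+SX*.0002-SY*.105; A[2]=.086
def geo(q,phi,G=.052):
    out=-(np.cos(q)*SX+np.sin(q)*SY); H=A+.05*out
    ball=H+.045*(np.cos(phi)*-out+np.sin(phi)*np.array([0,0,1.]))
    X=-out; Z=np.array([0,0,-1.]); Y=np.cross(Z,X)
    return ball,np.column_stack([X,Y,Z]),ball+[0,0,G]
E
python3 - <<'E'
from h import *
b,R,p=geo(.21,0); print(b,R)
print(row(p+[0,0,.06],R))
E
```

```text
[ 0.54896683 -0.21110864  0.086     ] [[ 0.93769433  0.34746127  0.        ]
 [ 0.34746127 -0.93769433  0.        ]
 [ 0.          0.         -1.        ]]
([-0.0002, -0.0001, 0.4326], [-0.1619, -0.0509, 0.2218])
```

Emit:
drive_tool --targets '[[[0,0,0.04],[-0.03,-0.005,0.0],0.4],[[0,0,0.08],[-0.06,-0.01,0.0],0.5],[[0,0,0.12],[-0.08,-0.02,0.0],0.5],[[0,0,0.16],[-0.1,-0.03,0.02],0.5],[[0,0,0.2],[-0.13,-0.04,0.06],0.5],[[0,0,0.24],[-0.16,-0.05,0.1],0.5],[[0,0,0.28],[-0.162,-0.051,0.14],0.5],[[0,0,0.32],[-0.162,-0.051,0.18],0.5],[[0,0,0.36],[-0.162,-0.051,0.222],0.5],[[0,0,0.4],[-0.162,-0.051,0.222],0.5],[[0,0,0.4326],[-0.162,-0.051,0.222],0.5],[[0,0,0.4326],[-0.162,-0.051,0.222],0.5]]' --squeeze 20

```text
clock: 10.53
ee_pos: [0.5484, -0.2101, 0.197]
tool_rot: [[0.938, 0.347, -0.002], [0.347, -0.938, 0.002], [-0.001, -0.002, -1.0]]
force: [-0.7, 0.6, -0.1]
finger_gap: 0.0425
```

```bash
python3 - <<'E'
from h import *
snap('p8',{'side':(230,150,390,340,3),'wrist':(130,130,380,330,3)})
b,R,p=geo(.21,0);print((pix('wrist',b)-[130,130]+.5)*3)
h=b.copy();out=-R[:,0];h=b+.045*out
print((pix('wrist',h+[0,0,.006])-[130,130]+.5)*3, row(p,R))
E
```

```text
10.5333 [ 0.5484 -0.2101  0.197 ] [[0.9380131451022312, 0.34659510409033045, -0.0017814140545020837], [0.34659786853835167, -0.9380124740764112, 0.0015861909473419466], [-0.0011212225881169127, -0.002105302273523599, -0.9999971552770761]] [-0.6829  0.6101 -0.0714] 0.04250173690723404
[383.7859 261.9242]
[382.7314 458.2771] ([-0.0003, 0.0001, 0.0011], [-0.0001, 0.0017, 0.1498])
```

View pics/p8_side.png

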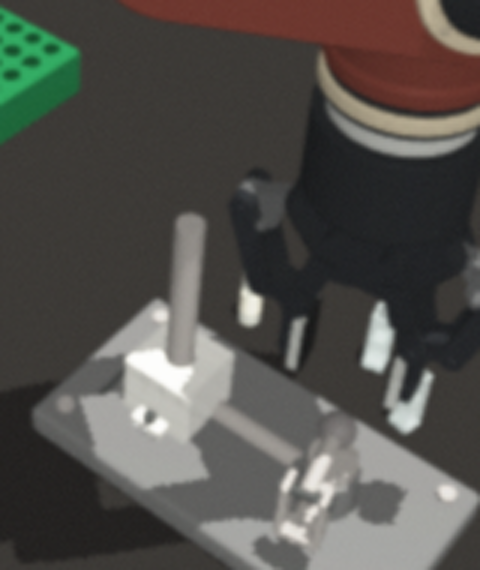

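View pics/p8_wrist.png

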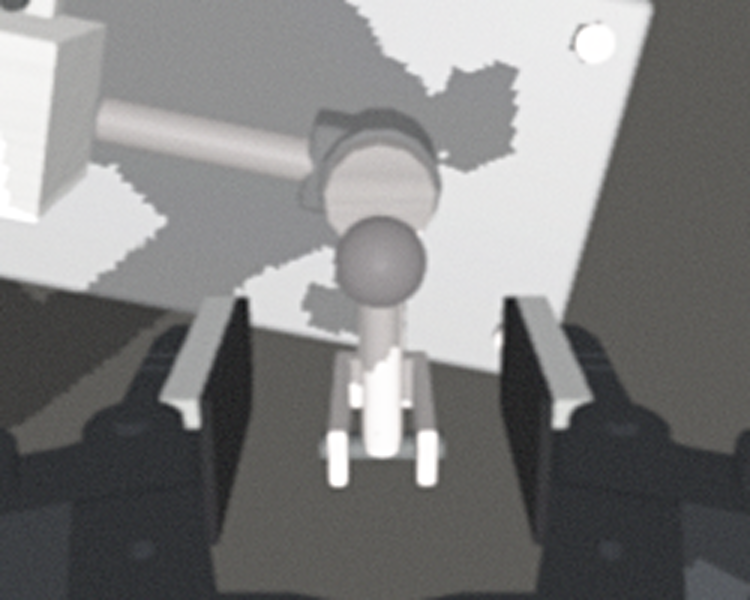

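The ball at (381,261) and the lugs match the model (predicted (384,262)). Descend and pinch the ball lightly.

Emit:
drive_tool --targets '[[[0,0,0],[0,0.001,0.08],0.5],[[0,0,0],[0,0.001,0.13],0.5],[[0,0,0],[0,0.001,0.15],0.5],[[0,0,0],[0,0.001,0.15],0.6],[[0,0,0],[0,0.001,0.15],0.7],[[0,0,0],[0,0.001,0.15],0.85],[[0,0,0],[0,0.001,0.15],0.85],[[0,0,0],[0,0.001,0.15],0.85],[[0,0,0],[0,0.001,0.15],0.85]]' --squeeze 20

```text
clock: 11.38
ee_pos: [0.5495, -0.2109, 0.1392]
tool_rot: [[0.936, 0.351, 0.001], [0.351, -0.936, 0.0], [0.001, 0.0, -1.0]]
force: [-0.2, 1.5, 2.6]
finger_gap: 0.0184
```

```bash
python3 - <<'E'
from h import *
s=state();print(s['ee_pos'],s['force'],s['finger_gap'])
p0=geo(.21,0)[2]
for d in range(10,90,10):
    b,R,p=geo(.21,np.radians(d)); print(d,((R.T@(p-p0))/.4).round(4))
E
```

```text
[ 0.54952189 -0.21090981  0.13922526] [-0.1534383   1.45744219  2.63392735] 0.018392465159054204
10 [-0.0017 -0.     -0.0195]
20 [-0.0068 -0.     -0.0385]
30 [-0.0151 -0.     -0.0562]
40 [-0.0263 -0.     -0.0723]
50 [-0.0402 -0.     -0.0862]
60 [-0.0563 -0.     -0.0974]
70 [-0.074  -0.     -0.1057]
80 [-0.093   0.     -0.1108]
```

Emit:
drive_tool --targets '[[[0,0,0],[-0.0017,0,-0.0195],0.85],[[0,0,0],[-0.0068,0,-0.0385],0.85],[[0,0,0],[-0.0151,0,-0.0562],0.85],[[0,0,0],[-0.0263,0,-0.0723],0.85],[[0,0,0],[-0.0402,0,-0.0862],0.85],[[0,0,0],[-0.0563,0,-0.0974],0.85],[[0,0,0],[-0.0563,0,-0.0974],0.85]]'

```text
clock: 11.97
ee_pos: [0.5278, -0.2193, 0.1797]
tool_rot: [[0.937, 0.35, 0.002], [0.35, -0.937, -0.0], [0.002, 0.001, -1.0]]
force: [0.0, 3.3, 2.0]
finger_gap: 0.0182
```

```bash
python3 - <<'E'
from h import *
snap('p9',{'side':(230,150,390,340,3),'wrist':(130,130,380,330,3)})
E
```

```text
11.9667 [ 0.5278 -0.2193  0.1797] [[0.936624852522267, 0.35032577225813927, 0.0023956062656881796], [0.3503272262028384, -0.9366273502804727, -0.00020319351890785853], [0.0021726064225176087, 0.0010295621978132527, -0.9999971098873305]] [0.0002 3.2612 1.96  ] 0.01816046031408857
```

View pics/p9_side.png

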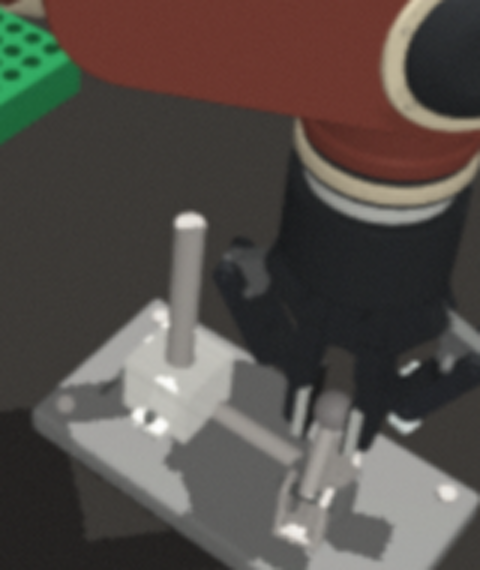

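View pics/p9_wrist.png

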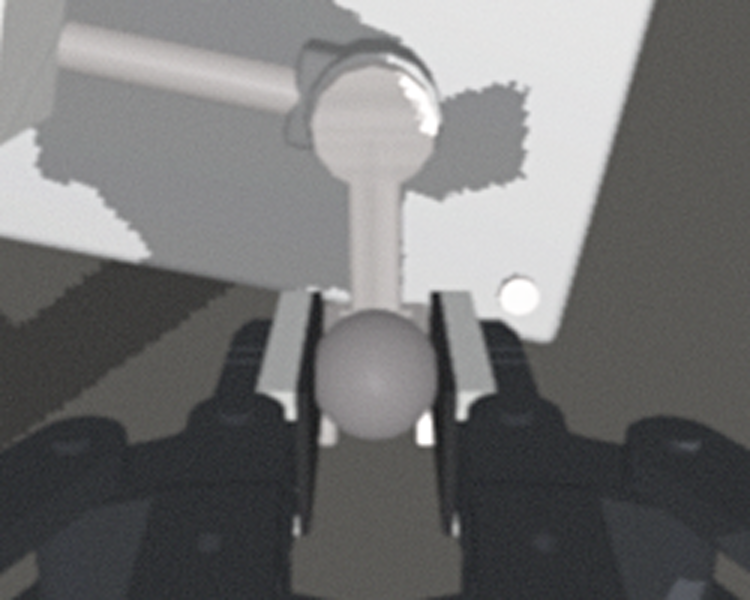

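Emit:
drive_tool --targets '[[[0,0,0],[-0.009,0,-0.0045],0.85],[[0,0,0],[-0.0177,0,-0.0083],0.85],[[0,0,0],[-0.027,0,-0.011],0.85],[[0,0,0],[-0.0367,0,-0.0134],0.85],[[0,0,0],[-0.046,0,-0.0145],0.85],[[0,0,0],[-0.0562,0,-0.0151],0.85],[[0,0,0],[-0.062,0,-0.0151],0.85],[[0,0,0],[-0.062,0,-0.0151],0.85]]'

```text
clock: 12.73
ee_pos: [0.505, -0.2283, 0.1858]
tool_rot: [[0.937, 0.35, 0.003], [0.35, -0.937, -0.001], [0.003, 0.002, -1.0]]
force: [1.1, 1.6, 4.3]
finger_gap: 0.0182
```

```bash
python3 - <<'E'
from h import *
snap('p10',{'side':(230,150,390,340,3),'wrist':(130,130,380,330,3)})
b,R,p=geo(.21,np.pi/2);print(b,p)
print((pix('wrist',b)-[130,130]+.5)*3,(pix('side',b)-[230,150]+.5)*3)
E
```

```text
12.7333 [ 0.505  -0.2283  0.1858] [[0.936725373492589, 0.3500494702085155, 0.0033080299133231364], [0.350054916580226, -0.9367283794318864, -0.0012241506945982299], [0.002670212197719856, 0.00230468515196193, -0.9999937791772353]] [1.1437 1.557  4.273 ] 0.01821524829936915
[ 0.5068 -0.2267  0.131 ] [ 0.5068 -0.2267  0.183 ]
[375.5361 383.7986] [312.6977 433.423 ]
```

View pics/p10_side.png

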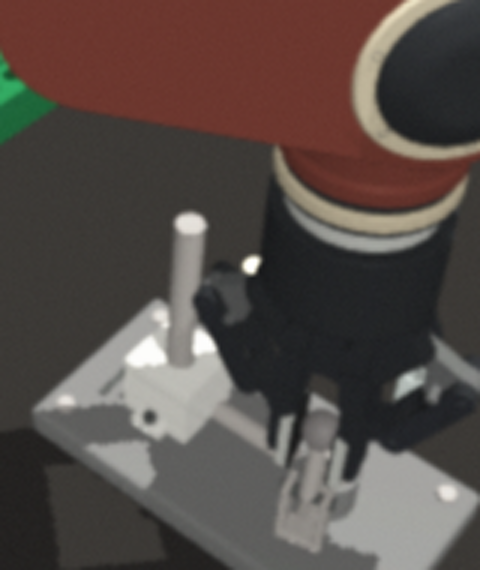

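View pics/p10_wrist.png

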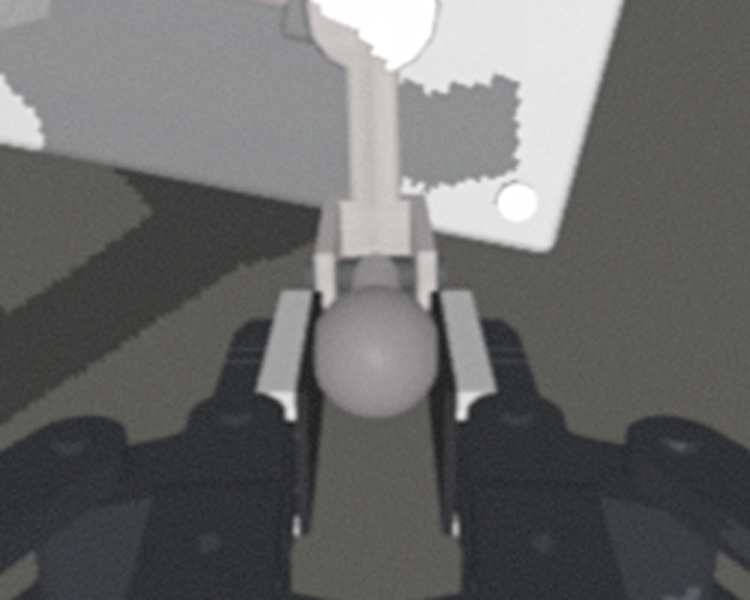

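Emit:
drive_tool --targets '[[[0,0,0],[-0.006,0,0],0.85],[[0,0,0],[-0.012,0,0],0.85],[[0,0,0],[-0.018,0,0],0.85],[[0,0,0],[-0.022,0,0],0.85],[[0,0,0],[-0.022,0,0],0.85]]'

```text
clock: 13.25
ee_pos: [0.4979, -0.2311, 0.1856]
tool_rot: [[0.937, 0.35, 0.008], [0.35, -0.937, -0.001], [0.007, 0.003, -1.0]]
force: [9.2, 2.9, -1.6]
finger_gap: 0.0183
```

```bash
python3 - <<'E'
from h import *
snap('p11',{'wrist':(130,130,380,330,3)})
b,R,p=geo(.21,np.pi/2)
print(state()['force']@R,(pix('wrist',b)-[130,130]+.5)*3,(pix('wrist',b-[0,0,.04])-[130,130]+.5)*3)
E
```

```text
13.25 [ 0.4979 -0.2311  0.1856] [[0.9368878338232566, 0.3495385177219237, 0.008000716388327214], [0.34955345719848835, -0.9369162844465297, -0.0005064577911836707], [0.007318974965842931, 0.0032711722165093453, -0.9999678655025768]] [ 9.1753  2.8813 -1.5607] 0.018305002392085355
[9.9019 0.218  1.1315] [374.6394 340.8169] [374.4192 250.7358]
```

View pics/p11_wrist.png

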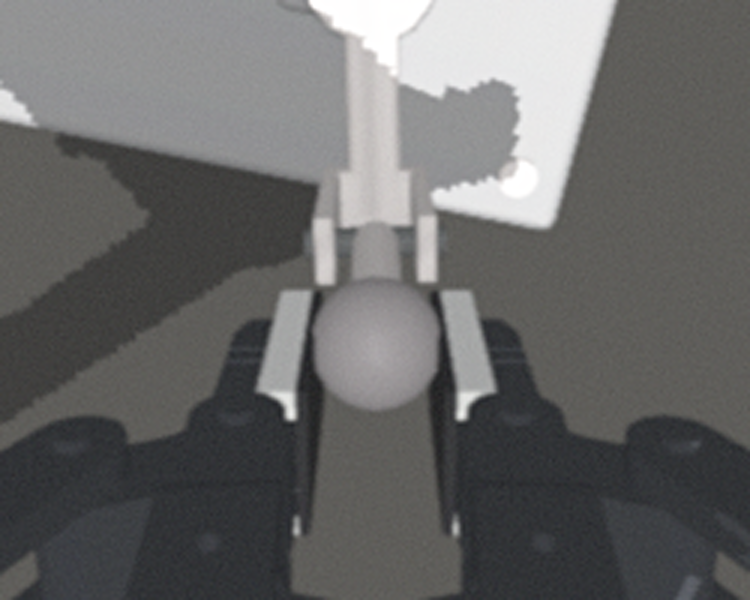

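Handle upright: ball at (376,343) vs predicted 341, with 10 N felt at the stop. I'll re-centre the grip on the ball before turning.

Emit:
drive_tool --targets '[[[0,0,0],[0.0,0,0],0.6],[[0,0,0],[0.0,0,0],0.6],[[0,0,0],[0.012,0,0],0.6],[[0,0,0],[0.025,0,0],0.6],[[0,0,0],[0.025,0,0.003],0.6],[[0,0,0],[0.025,0,0.003],0.85],[[0,0,0],[0.025,0,0.003],0.85],[[0,0,0],[0.025,0,0.003],0.85],[[0,0,0],[0.025,0,0.003],0.85]]' --squeeze 30

```text
clock: 14.05
ee_pos: [0.5073, -0.2275, 0.1842]
tool_rot: [[0.937, 0.35, 0.008], [0.35, -0.937, -0.0], [0.007, 0.003, -1.0]]
force: [0.9, 0.0, -1.1]
finger_gap: 0.0178
```

```bash
python3 - <<'E'
from h import *
s=state();print(s['ee_pos'],s['force'],s['finger_gap']);b,R,p=geo(.21,np.pi/2);print((s['ee_pos']-b)@R, s['qpos'])
cv2.imwrite('pics/p12.png',read_camera('wrist'))
print(pix('wrist',b))
R0=s['tool_rot'];p0=s['ee_pos']
for d in range(6,88,6):
    q=.21+np.radians(d); bb=geo(q,np.pi/2)[0]; print(d,(R0.T@(bb-b)/.4).round(4),(-d/180))
E
```

```text
[ 0.50727685 -0.22751366  0.18420258] [ 0.92758391  0.03803021 -1.13408205] 0.017827285481230543
[ 0.00020743  0.00089723 -0.05320258] [-0.55684346 -0.00959851  1.88331985  0.00384577  1.2611278   0.6555766 ]
[254.49773694 263.88948447]
6 [0.0007 0.0131 0.    ] -0.03333333333333333
12 [0.0027 0.026  0.0001] -0.06666666666666667
18 [0.006  0.0386 0.0002] -0.1
24 [0.0107 0.0509 0.0002] -0.13333333333333333
30 [0.0166 0.0625 0.0003] -0.16666666666666666
36 [0.0237 0.0735 0.0004] -0.2
42 [0.0319 0.0837 0.0005] -0.23333333333333334
48 [0.0411 0.093  0.0006] -0.26666666666666666
54 [0.0513 0.1012 0.0007] -0.3
60 [0.0622 0.1084 0.0008] -0.3333333333333333
66 [0.0739 0.1144 0.0009] -0.36666666666666664
72 [0.0861 0.1191 0.001 ] -0.4
78 [0.0987 0.1225 0.0011] -0.43333333333333335
84 [0.1116 0.1246 0.0012] -0.4666666666666667
```

View pics/p12.png

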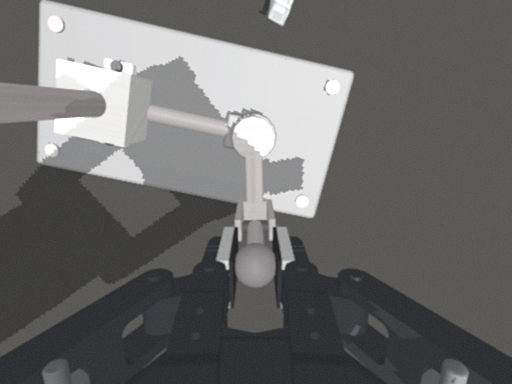

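Emit:
drive_tool --targets '[[[0,0,-0.0333],[0.0007,0.0131,0],0.85],[[0,0,-0.0667],[0.0027,0.026,0],0.85],[[0,0,-0.1],[0.006,0.0386,0],0.85],[[0,0,-0.1333],[0.0107,0.0509,0],0.85],[[0,0,-0.1667],[0.0166,0.0625,0],0.85],[[0,0,-0.2],[0.0237,0.0735,0],0.85],[[0,0,-0.2333],[0.0319,0.0837,0.0005],0.85],[[0,0,-0.2667],[0.0411,0.093,0.0006],0.85],[[0,0,-0.3],[0.0513,0.1012,0.0007],0.85],[[0,0,-0.3333],[0.0622,0.1084,0.0008],0.85],[[0,0,-0.3667],[0.0739,0.1144,0.0009],0.85],[[0,0,-0.3667],[0.0739,0.1144,0.0009],0.85]]'

```text
clock: 15.1
ee_pos: [0.5514, -0.2588, 0.1841]
tool_rot: [[0.058, 0.998, 0.007], [0.998, -0.058, 0.003], [0.003, 0.007, -1.0]]
force: [0.4, 5.1, 2.1]
finger_gap: 0.018
```

```bash
python3 - <<'E'
from h import *
s=state();R0=s['tool_rot'];print(s['force']@R0,s['wrist_torque'],s['finger_gap'])
cv2.imwrite('pics/p13.png',read_camera('wrist'))
q=.21+np.radians(66);b=geo(q,np.pi/2)[0];print(R0.T@(s['ee_pos']-b),pix('wrist',b),pix('wrist',A))
for d in (70,74,78,80,82):
    bb=geo(.21+np.radians(d),np.pi/2)[0]; print(d,(R0.T@(bb+[0,0,.053]-s['ee_pos'])/.4).round(4),(-(d-66)/180))
E
```

```text
[ 5.13729503  0.11994185 -2.04579734] [0.75890087 0.00526458 0.1213421 ] 0.01795538997360315
[ 0.00074279  0.00124514 -0.0530776 ] [250.7764028  264.47080558] [251.35612168 144.43812788]
70 [-0.0011  0.0065  0.0003] -0.022222222222222223
74 [-0.0003  0.0152  0.0003] -0.044444444444444446
78 [0.0012 0.0238 0.0004] -0.06666666666666667
80 [0.0021 0.028  0.0004] -0.07777777777777778
82 [0.0032 0.0323 0.0004] -0.08888888888888889
```

View pics/p13.png

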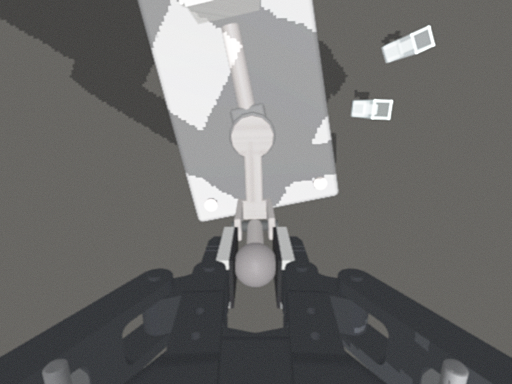

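Emit:
drive_tool --targets '[[[0,0,-0.022],[-0.001,0.008,0],0.85],[[0,0,-0.044],[0,0.0165,0],0.85],[[0,0,-0.067],[0.001,0.025,0],0.85],[[0,0,-0.067],[0.0015,0.028,0],0.85],[[0,0,-0.067],[0.002,0.031,0],0.85],[[0,0,-0.067],[0.002,0.033,0],0.85],[[0,0,-0.067],[0.002,0.034,0],0.85],[[0,0,-0.067],[0.002,0.034,0],0.85]]'

```text
clock: 15.82
ee_pos: [0.5615, -0.2583, 0.1839]
tool_rot: [[-0.149, 0.989, -0.005], [0.989, 0.149, 0.006], [0.007, -0.004, -1.0]]
force: [-15.4, 3.4, 9.4]
finger_gap: 0.0176
```

```bash
python3 - <<'E'
from h import *
s=state();R0=s['tool_rot'];print(s['force']@R0,s['wrist_torque'],s['finger_gap'])
v=s['ee_pos']-A;print(v@SX,v@SY,np.arctan2(-v@SY,-v@SX))
snap('p14',{'wrist':(130,0,380,330,2),'side':(230,150,390,340,3)})
E
```

```text
[  5.73760983 -14.73669236  -9.31804717] [ 0.4761667   2.40314159 -0.16119392] 0.017589851275870597
0.0006955769558915969 -0.04951449791398472 1.5848433480604618
15.8167 [ 0.5615 -0.2583  0.1839] [[-0.14913816946616407, 0.9888058635011766, -0.004557489876480122], [0.9887947203166101, 0.14916381743990173, 0.00592930356388203], [0.006542742718364458, -0.0036221364480333593, -0.9999720359316422]] [-15.385    3.4199   9.4087] 0.017589851275870597
```

View pics/p14_wrist.png

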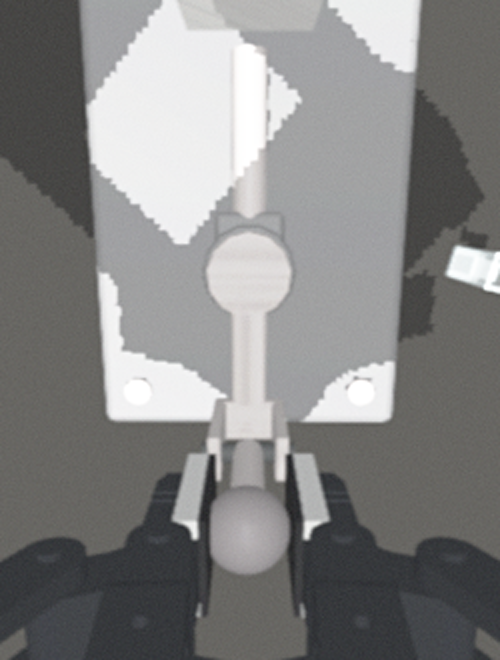

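View pics/p14_side.png

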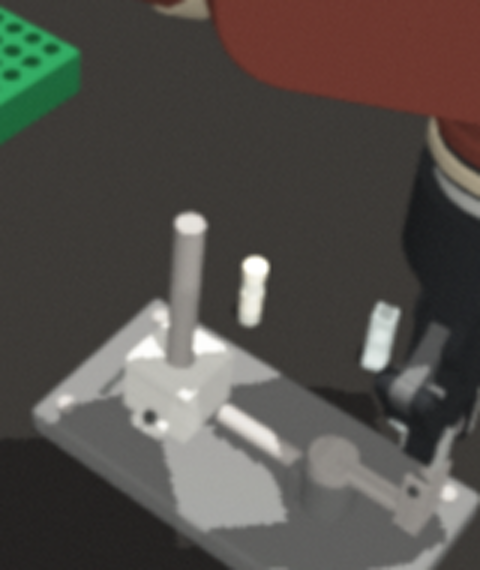

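Emit:
drive_tool --targets '[[[0,0,0],[0,0,0],0.85],[[0,0,0],[0,0,0],0.85],[[0,0,0],[0,0,0],0.6],[[0,0,0],[0,0,0],0.4],[[0,0,0],[0,0,0],0.4],[[0,0,0],[0,0,0],0.4],[[0,0,0],[0,0,-0.05],0.4],[[0,0,0],[0,0,-0.15],0.4],[[0,0,0],[0,0,-0.25],0.4],[[0,0,0],[0,0,-0.32],0.4],[[0,0,0],[0,0,-0.32],0.4],[[0,0,0],[0,0,-0.32],0.4]]'

```text
clock: 16.92
ee_pos: [0.563, -0.2595, 0.3152]
tool_rot: [[-0.149, 0.989, 0.001], [0.989, 0.149, 0.003], [0.003, 0.001, -1.0]]
force: [0.1, -0.0, -1.5]
finger_gap: 0.0512
```

```bash
python3 - <<'E'
from h import *
snap('p15',{'wrist':(110,0,400,384,2),'side':(230,150,390,340,3),'scene':(90,130,250,250,5)})
for q,ph in ((1.57,np.pi/2),(1.57,1.4),(1.5,np.pi/2)):
  b=geo(q,ph)[0];H=b-[0,0,.045]
  print(q,ph,(pix('wrist',b)-[110,0]+.5)*2,(pix('side',b)-[230,150]+.5)*3,(pix('scene',b)-[90,130]+.5)*5)
E
```

```text
16.9167 [ 0.563  -0.2595  0.3152] [[-0.14926827653661126, 0.9887965090648442, 0.0006672937640449937], [0.9887929719685623, 0.14926581295832647, 0.0028593124118002056], [0.002727673984941629, 0.0010866200199152929, -0.999995689516492]] [ 0.1261 -0.0068 -1.4855] 0.051175021832152126
1.57 1.5707963267948966 [289.5824 382.1203] [438.6492 415.1619] [115.0019 263.8711]
1.57 1.4 [289.6928 364.6852] [424.3416 407.6848] [134.3485 260.3509]
1.5 1.5707963267948966 [281.5393 381.7878] [434.7576 419.4307] [114.6088 256.8346]
```

View pics/p15_wrist.png

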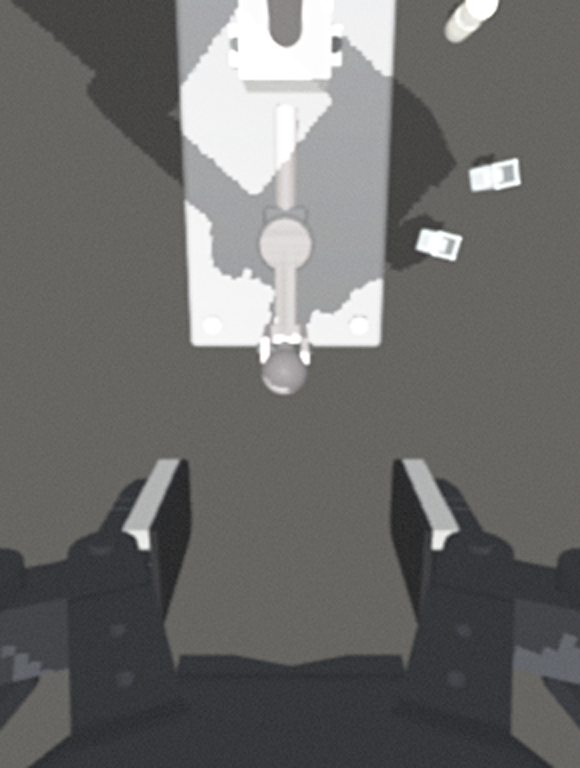

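View pics/p15_side.png

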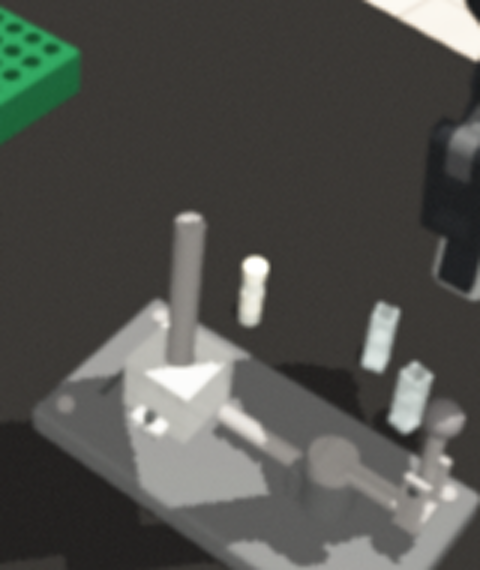

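View pics/p15_scene.png

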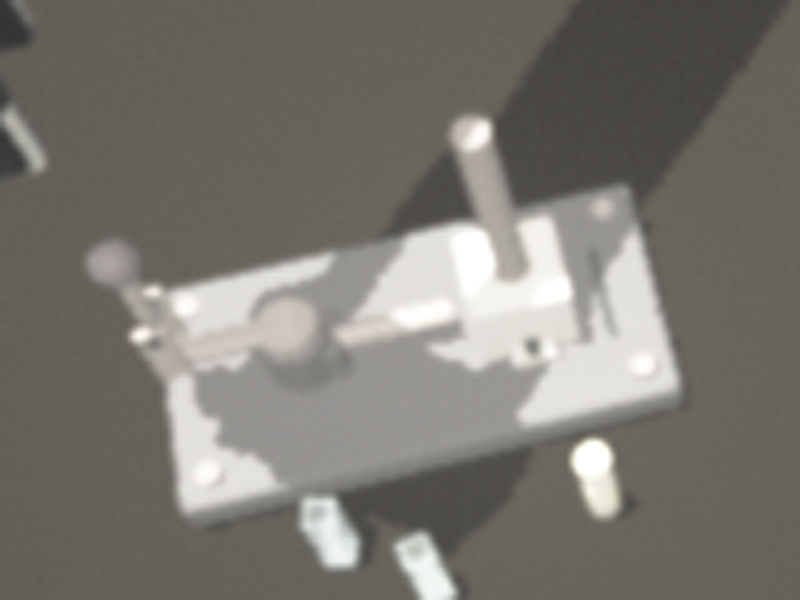

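```bash
python3 - <<'E'
from h import *
c=dict(np.load('pics/p15_wrist.npz'))
def P(X): p=c['R']@X+c['t'];q=c['K']@p;return ((q[:2]/q[2])-[110,0]+.5)*2
hub=A.copy();hub[2]=.058;H=geo(1.57,np.pi/2)[0]-[0,0,.045]
print('hub',P(hub),'lugtop',P(H+[0,0,.006]),[P(geo(1.57,a)[0]) for a in (1.3,1.4,1.5,1.57)])
Hs=H.copy();print('scene hub',(pix('scene',hub)-[90,130]+.5)*5,'lug',(pix('scene',H+[0,0,.006])-[90,130]+.5)*5,[(pix('scene',geo(1.57,a)[0])-[90,130]+.5)*5 for a in (1.3,1.4,1.5)])
a=cv2.imread('pics/p15_wrist_full.png');crop(a,215,90,290,215,4,'pics/p15c.png')
a=cv2.imread('pics/p15_scene_full.png');crop(a,100,165,170,225,8,'pics/p15d.png')
E
```

```text
hub [285.22084217 247.97687878] lugtop [284.29459031 353.33804795] [array([283.53233215, 346.36214136]), array([283.47926625, 356.59740747]), array([283.43725188, 366.72619063]), array([283.41471649, 373.67210169])]
scene hub [284.39715573 323.53967275] lug [146.35689199 311.7473461 ] [array([145.90573611, 259.11802454]), array([134.34849583, 260.35086616]), array([122.93006658, 262.19970393])]
```

View pics/p15c.png

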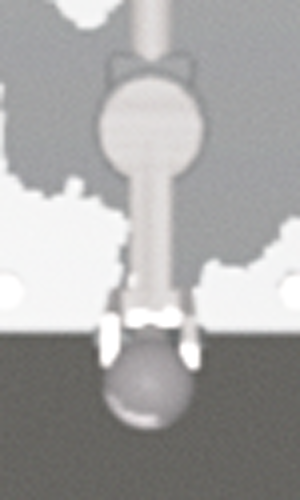

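View pics/p15d.png

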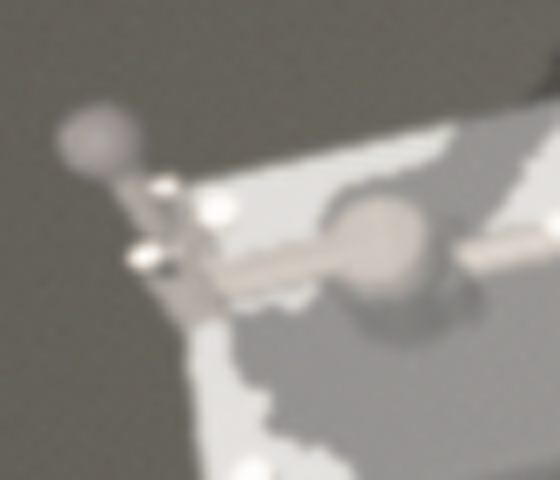

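```bash
python3 - <<'E'
from h import *
im=read_camera('side');cv2.imwrite('pics/p16.png',im)
t=B.copy();t[2]=.164;print(pix('side',t),pix('scene',t)); print(state()['qd'],state()['force'])
E
```

```text
[291.21605614 222.33024729] [184.17444315 155.69009892]
[-0.00042676  0.00416731 -0.00137235 -0.00202568  0.0020254  -0.00087461] [-0.74121069 -0.48106311 -0.2719641 ]
```

View pics/p16.png

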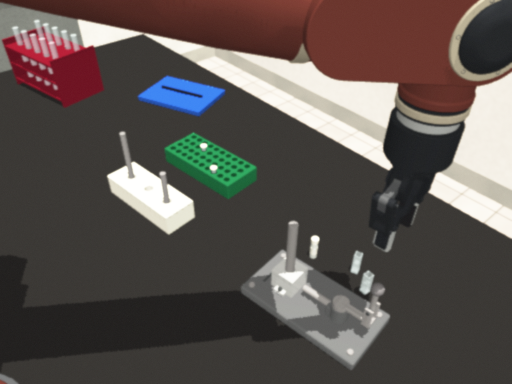

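The rod stands home: its top is at (293,223) in side against (291,222) predicted. The crank and handle are set, the thin rods, cuvettes and vial are untouched, and the gripper is clear. Handing in.

```bash
python3 -c "
from rig import *
print(close_job())"
```

```text
the job is handed in; nothing more can be done
None
```

The thick rod is fully home in the socket and clamped. The job was handed in at about 17 s of the 72 s allowed, with the gripper clear of everything.

- **Rod:** I leaned it 12°, entered it edge-first, felt the bore wall, straightened it and slid it down. The floor was felt with the rod's foot at 24.0 mm, where it should be. In the last side picture its top is within about 2 pixels of the expected spot.
- **Handle:** I unfolded it to its stop, which I felt at about 10 N. It slipped a few mm in the light pinch on the way up, so I pushed it the rest and re-gripped it before turning.
- **Crank:** I turned it to its stop, felt at about 15 N. After I let go, the arm lined up with the stand's -y axis in the pictures.
- **Disagreement:** my first check of the upright ball in the wrist picture was about 5 pixels off. It used a camera pose read at a different moment. With the matching pose the handle reads upright, and the scene and side pictures agree within their calibration.
- **Rest of the scene:** the last side picture shows the thinner rods, the cuvettes and the vial where they were.

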